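# Brace a square jar and unscrew its tight twist cap

## Robot

A 6-joint arm with a two-finger parallel gripper is mounted at the origin on the work surface. World frame = base frame: x ahead of the robot, y to its left, z up, the work surface at z = 0. Lengths are in mm, angles in degrees, forces in N, time in s.
With the tool pointing down it reaches from about 350 to 850 mm from the base axis. Payload 8.1 kg.
Tool frame: the origin (TCP) lies on the mounting face of the last link; the fingertips stand 173 mm ahead of it and the grasp point (between the pads) lies 155 mm ahead of it; z points along the fingers, y is the direction in which the jaws open and shut (so a half turn about z gives the same grasp; the last joint's range is limited). The gripper opens to 85 mm and grips with 20 to 120 N. Pads are 22 mm wide; open, the fingers measure 114 mm over their backs; the gripper's body (76 mm by 85 mm) begins 54 mm behind the grasp point. The pads swing forward as they close: fully open they stand 13 mm farther back than shut.
Start: joints at [59.851, 7.471, 85.268, -0, 87.261, -4.893], TCP at [255.979, 542.662, 404.692] pointing down, gripper open.
Joint ranges: [-169.43, 169.43], [-51.17, 129.36], [1.28, 143.12], [-76.62, 256.62], [0, 156.53], [-152.29, 152.29]. Speed limits (degrees/s): [136.94, 136.94, 159.86, 180, 180, 180].

## Interface

Orientations are given as [roll, pitch, yaw] about the fixed x, y, z axes, in that order (R = Rz(yaw) Ry(pitch) Rx(roll)).
In Python, from bench import * gives the robot as it stands.
- The arm moves only by the shell command python3 -m jog 'ROWS' [FORCE]. ROWS is JSON, a list of rows, each an object of numbers: "tx", "ty", "tz": the shift along the tool's x, y, z as a fraction of full scale; "ax", "ay", "az": the turn, a rotation vector about the tool's x, y, z as a fraction of full scale; "hand": the opening, from 0 (shut) to 1 (fully open). A call has 1 to 5 rows; each row is the pose to reach, as a shift and turn from the pose commanded when the call began, along the tool's axes at that moment; what a row does not reach only later rows make up. Full scale, the value 1, is 150 mm for a shift and 45 degrees for a turn. A row lasts 1/12 s, in which the tool goes at most 41.7 mm and 7.16 degrees, less where a joint would pass 70% of its speed; a pose out of reach is approached as far as the arm can. A call with a number of a shift or a turn outside -1 to 1 is refused whole. A call with a gripper value outside its range is refused whole. The fingers move at their own pace and stop on an object; FORCE is the grip in N (left out, the last holds). Time passes only in rows, so rows that repeat a pose let the fingers close. It gives the time, the measured TCP pose, the force and the opening at its end, in the units of the state.
- sense(): the state, without advancing time (a new reading comes with each control period).
- snapshot(name): name is "side" or "top" or "wrist"; returns a dict with "pixels" (480x640x3 uint8, red, green, blue), "z_map" (480x640 float32, mm along the optical axis (not along the pixel's ray), 0 where there is no reading), "intrinsics" (3x3 intrinsics, pixels), "R" (3x3) and "t" (3): a world point X has camera coordinates R X + t. Camera axes: x right, y down, z forward; pixel columns grow to the right and rows downward; lengths in mm; the calibration is good to about 2 mm. A picture is of the moment at which its call begins.
- hand_in(): hands the job in, once; it reports no verdict.
The state is a dict: "time": time; "joint_pos": joint angles; "qd": joint speeds; "joint_efforts": joint torques, N m; "tool_pos": TCP position; "tcp_rot": TCP orientation; "ft_force": force on the tool from outside, world axes, zero at the start; "wrist_torque": the same for the moment, N m; "finger_gap": finger opening in mm.
Only numpy, scipy, OpenCV 4.12 (cv2) and the standard library are available. Lean on these libraries where they do the work, as an engineer would, in place of code of your own. Each camera call takes 0.05 s, during which the arm holds its last target.

## Task

Slide the square glass jar along the plank, without lifting it off, through the open mouth of the steel jar brace and under its two hold-down lips until it is fully home against the back stop. With the jar braced there, unscrew its tight cap anticlockwise, stop turning once the threads let go, lift the cap straight up and finish while still holding it, level and just clear (a finger's breadth) above the jar's mouth; do not put it back down or let go. Leave everything else on the plank and the drainer tray where it stands.

Things in the scene. Friction and masses are not known exactly. Their poses are not given: they have to be found in the camera images.
- jar: Clear glass jar with a SQUARE body (the only square one), loose, 0.3-0.6 kg. Body 70 x 70 mm, 76 mm high to its flat shoulder; above it a round neck 40 mm in diameter, and the cap. Origin: centre of its underside; x, y along the square's sides, z up. Any of its four sides may lead into the brace. Its smooth base slides easily (friction 0.2). It can be slid and turned by its tight cap, but pressed down or pushed across the line between the pads it may tip about them.
- jar_mouth (a point): Centre of the jar's mouth, 111 mm above the jar's underside. On it sits a springy rubber seal that makes the cap tight: its top is 115 mm above the jar's underside with the cap on, 118 mm with the cap off. Two thread ledges lie on the neck's +x and -x sides (jar axes).
- cap: Plain metal twist cap on the square jar, a separate piece, a round shell, 62 mm outer diameter, 23 mm high, 60 g. Origin: centre of its open lower edge, 96 mm above the jar's underside while tight; z up. Two lugs inside, on its +x and -x sides, sit under the jar's ledges. It starts with its yaw between -0.33 and +0.26 rad relative to the jar's. Turning it takes about 0.2 to 0.3 N m.
- cap_top (a point): Centre of the cap's top face, 23 mm above its origin. Anticlockwise from above unscrews (clockwise soon meets a stop). The lugs are free at a cap yaw of +1.05 to +1.85 rad relative to the jar (0.8 to 1.4 rad of turning), then a stop. Free, the cap is pushed up 3 mm by the seal (under 20 N if held down) and lifts straight off; before that it cannot be lifted. 22 mm of lift clears the seal.
- brace: Steel jar brace, fixed to the plank, with a low drainer tray. Origin: on the plank, where the jar's centre is when fully home; z up. The slot runs along its y; the jar enters from -y and moves towards +y. Two upright cheeks, 84 mm high, inner faces 75 mm apart, run from y = -58 to +38 mm; the back stop's face is at y = +36 mm.
- brace_mouth (a point): Middle of the brace's mouth on the plank, 58 mm from the brace's origin towards its -y. From here two flared guide plates, 60 mm high, run outward (-y) for another 40 mm, opening to about 115 mm wide.
- brace_lips (a point): Middle of the gap between the two hold-down lips, over the home spot, 84 mm above the plank (the lips' top; their underside is at 81 mm, 5 mm over the jar's shoulder). The lips stick inwards from the cheeks and leave a 55 mm gap for the neck, from y = -40 to +38 mm of the brace; their upturned front edge reaches 89 mm.
- brace_tray (a point): Centre of the top of the drainer tray beside the brace, 50 mm above the plank (edge rails to 61 mm). The tray measures 150 mm along the brace's x and 300 mm along its y; a flap hangs folded down on its far side.
- round_jar: Round glass jar with a metal cap, 70 mm diameter, 115 mm high, loose; to be left alone. Origin: centre of its underside.
- steel_glass: Stainless steel drinking glass, 70 mm diameter at the rim, 110 mm high, loose; to be left alone. Origin: centre of its underside.
- mug: White mug on the drainer tray, 76 mm diameter, 85 mm high, its handle to its own +y; to be left alone. Origin: centre of its underside.
- small_jar: Small round capped jar on the drainer tray, 52 mm diameter, 75 mm high; to be left alone. Origin: centre of its underside.
- colander: Orange plastic colander, 200 mm diameter, 85 mm high, on the plank to the left; to be left alone. Origin: centre of its underside.
- wooden_spoon: Wooden spoon lying on the plank to the right, about 200 mm long; to be left alone. Origin: under its middle, handle to its own -x.
Mind the look-alikes: they are no part of the job. Of the things that look like the cap, the middle-sized one is meant. Leave any orange look-alike of the jar alone.

How it is judged (in metres and radians):
On the way, in this order (a step that is already met when the one before it is completed fails the run):
1. the square jar stands fully home in the brace, its cap still on (horizontal distance between jar and brace below 0.008 m and angle between jar's own z axis and vertical below 0.12 rad and height (world z) of jar below 0.012 m and z of cap in the frame of jar below 0.1005 m and angle between the x axis of cap and the x axis of jar, either way round below 0.85 rad), for 0.2 s.
2. with the jar home, the cap is unscrewed and lifted off its threads (horizontal distance between jar and brace below 0.008 m and angle between jar's own z axis and vertical below 0.12 rad and height (world z) of jar below 0.012 m and z of cap in the frame of jar above 0.11 m), for 0.1 s.
At the end, for the whole second after the job is handed in: Jar upright on the plank, within 8 mm of home. Cap held by the fingers alone, at rest, its lower edge 119 to 165 mm above the jar's underside, within 15 mm of the jar's axis, tilted under 0.2 rad, its x axis over 0.8 rad from the jar's x axis (either way round) (horizontal distance between jar and brace below 0.008 m and angle between jar's own z axis and vertical below 0.12 rad and height (world z) of jar below 0.012 m and z of cap in the frame of jar between 0.119 and 0.165 m and horizontal distance between cap and jar below 0.015 m and angle between cap's own z axis and vertical below 0.2 rad and angle between the x axis of cap and the x axis of jar, either way round above 0.8 rad and contact force between cap and the fingers above 1 N and contact force between cap and jar below 0.1 N and linear speed of cap below 0.02 m/s); the arm keeps its last pose, push and grip.
It fails at once if the jar is tipped over or lifted off the plank (angle between jar's own z axis and vertical above 0.3 rad or height (world z) of jar above 0.025 m).
It fails at once if a bystander is knocked away or over (distance of any of round_jar, steel_glass, mug, small_jar, colander, wooden_spoon from where it was at the start of the episode above 0.03 m or angle between any of round_jar, steel_glass, mug, small_jar, colander's own z axis and vertical above 0.4 rad).
It also fails if it takes over 58 s, if anything falls off the work surface, if the arm or the gripper's body presses on something with over 40 N, if the wrist force passes 120 N, or if a joint passes its speed limit or range.

## Working session

There is one attempt and no reset: what is moved stays moved. The work goes in short steps, Python scripts to look and compute and a shell command to move; the robot and the scene stay as the last step left them, time stands still between calls to the robot, and variables do not carry over. Pictures are saved under pics/ and viewed, and the job is handed in when it is done.

```bash
mkdir -p pics; ls; python3 - <<'E'
from bench import *
import cv2,numpy as np
s=sense();print(s)
for n in("top","side","wrist"):
    d=snapshot(n);cv2.imwrite(f"pics/{n}0.png",d["pixels"][:,:,::-1]);np.savez(f"{n}0.npz",**d)
    print(n,d["intrinsics"].tolist(),np.round(d["R"],4).tolist(),np.round(d["t"],1).tolist(),(d["z_map"]>0).mean())
E
```

```text
pics
{'time': 0.0, 'joint_pos': array([ 5.98512604e+01,  7.51691661e+00,  8.53304010e+01,  2.31151872e-04,
        8.72604515e+01, -4.89281859e+00]), 'qd': array([-0.06423045, -0.02526037, -0.04614714,  0.02373468,  0.02326051,
        0.00642516]), 'joint_efforts': array([ 7.02784764e-04, -5.69402289e+01, -5.00547945e+01, -3.10930436e-04,
        1.50271249e-02,  1.79793460e-05]), 'tool_pos': array([255.85896308, 542.4592825 , 403.61451285]), 'tcp_rot': array([-1.79892643e+02, -9.42186301e-03,  1.54744059e+02]), 'ft_force': array([-0.67322064, -0.05336627,  0.31935467]), 'wrist_torque': array([-0.02274217,  0.00637439, -0.03536569]), 'finger_gap': 85.38765255474833}
top [[460.8041788223105, 0.0, 323.8164597651672], [0.0, 460.8041788223105, 234.08147952870374], [0.0, 0.0, 1.0]] [[0.0106, -0.9999, -0.0029], [-0.9868, -0.01, -0.1615], [0.1614, 0.0046, -0.9869]] [-51.4, 636.3, 1091.9] 0.996005859375
side [[462.5727704870207, 0.0, 315.01787844797025], [0.0, 462.5727704870207, 241.8997808451967], [0.0, 0.0, 1.0]] [[0.7837, -0.621, -0.0095], [-0.395, -0.4865, -0.7793], [0.4793, 0.6145, -0.6266]] [-487.0, 294.9, 1053.6] 0.9959505208333334
wrist [[368.3435256585254, 0.0, 313.02540209616734], [0.0, 368.3435256585254, 231.23786739724875], [0.0, 0.0, 1.0]] [[0.4273, 0.9041, -0.0007], [0.856, -0.4043, 0.3221], [0.291, -0.1382, -0.9467]] [-599.2, -41.8, 381.1] 0.9959928385416666
```

View pics/top0.png

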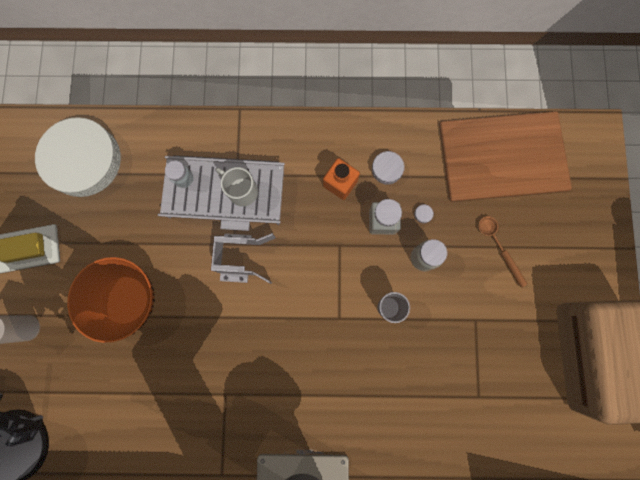

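View pics/side0.png

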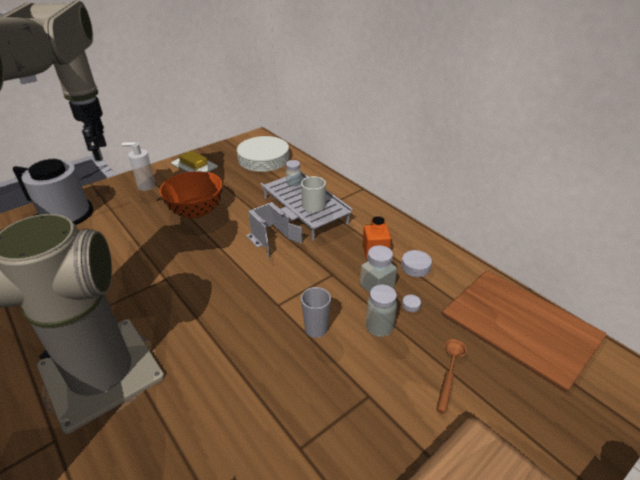

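View pics/wrist0.png

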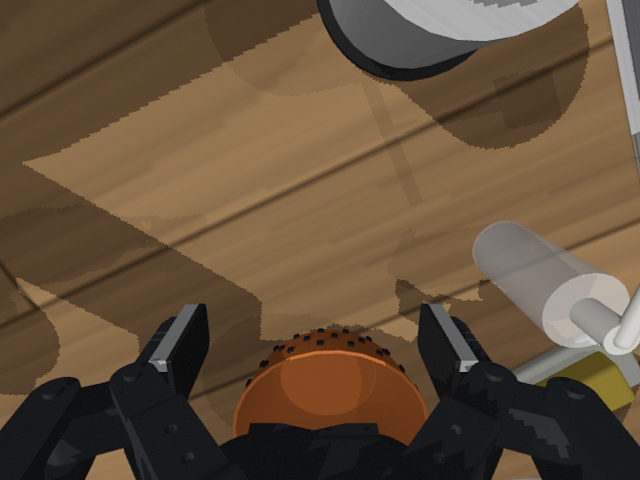

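```bash
cat > h.py <<'E'
import numpy as np,cv2
def cloud(d):
    K=d["intrinsics"];z=d["z_map"];v,u=np.mgrid[:480,:640]
    c=np.stack([(u-K[0,2])/K[0,0]*z,(v-K[1,2])/K[1,1]*z,z],-1)
    return (c-d["t"])@d["R"]   # R^T (c-t)
def ray(d,u,v,h):
    K=d["intrinsics"];r=np.array([(u-K[0,2])/K[0,0],(v-K[1,2])/K[1,1],1])@d["R"]
    o=-d["t"]@d["R"];return o+r*(h-o[2])/r[2]
def proj(d,X):
    p=d["R"]@np.asarray(X,float)+d["t"];q=d["intrinsics"]@p;return q[:2]/q[2]
E
python3 - <<'E'
from h import *
d=dict(np.load("top0.npz"));P=cloud(d);np.set_printoptions(precision=1,suppress=True)
im=d["pixels"][:,:,::-1]
def crop(n,x0,y0,x1,y1,s): cv2.imwrite(n,cv2.resize(im[y0:y1,x0:x1],None,fx=s,fy=s,interpolation=cv2.INTER_CUBIC))
crop("pics/tb.png",150,145,310,295,5)
crop("pics/tj.png",310,140,470,290,5)
m=np.zeros((480,640),bool);m[225:290,205:275]=1
# heights along brace
for lo,hi in((20,58),(62,80),(80,86),(86,95)):
    q=P[m&(P[...,2]>lo)&(P[...,2]<hi)];print(lo,hi,len(q),q.min(0) if len(q) else'',q.max(0) if len(q) else '')
for c in((388,167),(388,211),(424,213),(433,253),(395,306),(342,172)):print(c,P[c[1],c[0]])
mm=np.zeros((480,640),bool);mm[190:240,365:408]=1
q=mm&(P[...,2]>112)&(P[...,2]<128);print(q.sum(),P[q].min(0),P[q].max(0),P[q].mean(0))
q=mm&(P[...,2]>68)&(P[...,2]<84);print(q.sum(),P[q].min(0),P[q].max(0))
E
```

```text
20 58 351 [515.5  83.   20.2] [658.3 221.4  57.8]
62 80 105 [521.   82.6  62. ] [634.  224.2  80. ]
80 86 377 [537.9 123.2  80. ] [622.6 224.3  86. ]
86 95 64 [537.9 131.6  86. ] [621.4 222.7  90.9]
(388, 167) [ 817.8 -208.9   30.7]
(388, 211) [ 682.6 -195.7  117.5]
(424, 213) [ 700.6 -302.6   14.4]
(433, 253) [ 584.3 -299.1  116.1]
(395, 306) [ 462.7 -226.2    2.5]
(342, 172) [778.1 -87.1 112.9]
542 [ 649.3 -226.   112.6] [ 709.3 -164.7  124.7] [ 679.2 -194.7  118.5]
261 [ 644.9 -228.8   68.1] [ 712.7 -160.    79.6]
```

```bash
python3 - <<'E'
from h import *
im=np.load("side0.npz")["pixels"][:,:,::-1]
cv2.imwrite("pics/sj.png",cv2.resize(im[180:350,230:440],None,fx=3.7,fy=3.5,interpolation=cv2.INTER_CUBIC)[:600,:790])
E
```

```text
(no output)
```

View pics/tb.png

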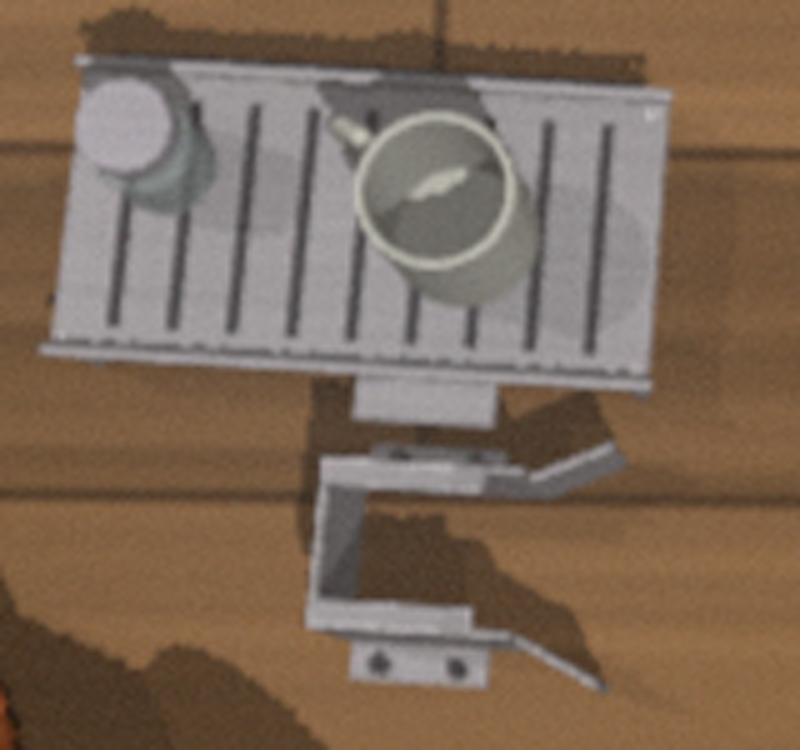

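View pics/tj.png

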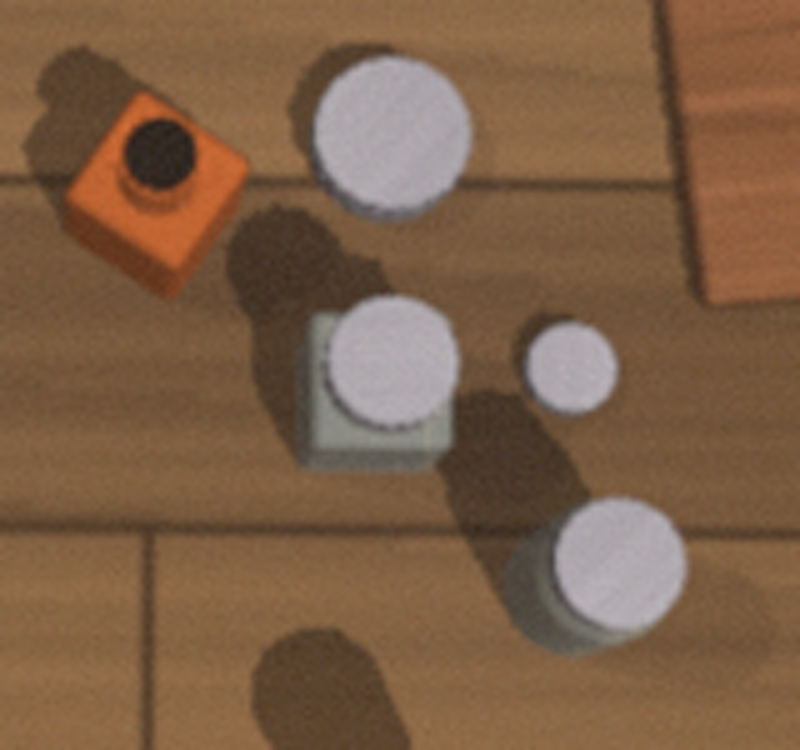

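View pics/sj.png

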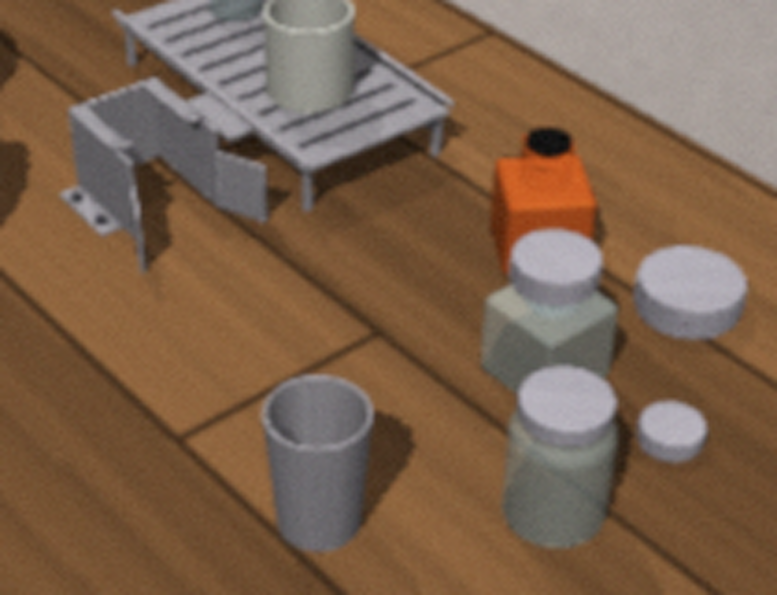

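```bash
python3 - <<'E'
from h import *
np.set_printoptions(precision=1,suppress=True)
for n in("top","side"):
    d=dict(np.load(n+"0.npz"));P=cloud(d);X,Y,Z=P[...,0],P[...,1],P[...,2]
    def rect(m,lab):
        q=P[m][:,:2].astype(np.float32);print(n,lab,len(q),P[m][:,2].mean(),cv2.minAreaRect(q))
    b=(X>525)&(X<640)&(Y>120)&(Y<235)
    rect(b&(Z>79)&(Z<92),"brace top")
    rect(b&(Z>81)&(Z<86),"brace lips")
    t=(X>640)&(X<830)&(Y>60)&(Y<390)
    rect(t&(Z>42)&(Z<65),"tray")
    j=(X>630)&(X<725)&(Y>-245)&(Y<-145)
    rect(j&(Z>72)&(Z<80),"shoulder")
    rect(j&(Z>10)&(Z<80),"body")
    rect(j&(Z>112)&(Z<125),"captop")
    # edges of shoulder line fits: front(-x) edge
    m=j&(Z>66)&(Z<82)
    ys=np.arange(-225,-165,6)
    e=[(X[m&(abs(Y-y)<3)].min(),y) for y in ys if (m&(abs(Y-y)<3)).any()]
    e=np.array(e);print("front edge fit slope deg",np.degrees(np.arctan(np.polyfit(e[:,1],e[:,0],1)[0])),e[:,0])
    # brace inner faces: points on each cheek at z 80-92 vs y
    m=b&(Z>79)&(Z<92)
    for y in range(126,232,8):
        x=np.sort(X[m&(abs(Y-y)<3)]);
        if len(x)>2:
            g=np.argmax(np.diff(x));print(y,x[0],x[g],x[g+1],x[-1],end=' | ')
    print()
E
```

```text
top brace top 462 83.7333043451176 ((580.13427734375, 174.3020477294922), (97.4141616821289, 83.54823303222656), 86.58114624023438)
top brace lips 342 83.63326750224095 ((579.8729858398438, 174.4056396484375), (97.33434295654297, 83.16509246826172), 86.40349578857422)
top tray 6228 50.985402154180704 ((739.0740356445312, 215.32247924804688), (303.8423767089844, 183.76458740234375), 87.66192626953125)
top shoulder 197 75.0258364559664 ((678.8779296875, -194.32154846191406), (68.65131378173828, 67.45539093017578), 89.61124420166016)
top body 419 60.143050692702786 ((678.4021606445312, -194.05789184570312), (69.29248046875, 68.27803802490234), 89.7292709350586)
top captop 542 118.46960356648508 ((679.2864379882812, -195.38453674316406), (61.26084899902344, 59.922725677490234), 88.74866485595703)
front edge fit slope deg -0.3637745651360447 [645.2 645.4 645.4 645.2 645.1 645.6 645.2 645.1 644.9 645. ]
126 538.6079206993072 538.6079206993072 615.2923756985056 618.0164643684355 | 134 537.9598876957978 540.9417926468992 615.4766940500233 617.7433634470996 | 142 538.0023592786264 540.8504147
[... 2051 characters left out ...]
 | 158 539.684580011884 547.1225947326951 608.9957859634018 620.664643845596 | 166 538.6000601797223 554.5545897933384 609.3506233169352 620.0064387958444 | 174 540.2106069787353 552.3016672933478 610.8319312587313 620.9086606740156 | 182 538.7722565320089 549.9450767087814 608.3939513673891 622.5245148290638 | 190 540.2893478313857 553.4040152196893 610.1904290941368 623.682398387946 | 198 539.3239720413955 552.7365300388881 616.988892345011 624.5551890901812 | 206 544.2068874329559 552.3594411984171 610.9521481939246 621.0451414413816 | 214 542.2593370784729 554.2297572109142 568.5194022896284 620.2873889578475 | 222 542.2081049696728 604.1245693169267 626.6938996830759 626.6938996830759 |
```

```bash
cat >> h.py <<'E'
def step(T,yaw):
    from bench import sense
    s=sense();p=np.array(s["tool_pos"]);r=s["tcp_rot"];c=np.radians(r[2])
    D=np.asarray(T,float)-p
    t=[np.cos(c)*D[0]+np.sin(c)*D[1],np.sin(c)*D[0]-np.cos(c)*D[1],-D[2]]
    a=-((yaw-r[2]+180)%360-180)
    print("t",round(s["time"],2),"pos",np.round(p,1),"rot",np.round(r,1),"F",np.round(s["ft_force"],1),"M",np.round(s["wrist_torque"],2),"gap",round(s["finger_gap"],1),"q",np.round(s["joint_pos"]))
    print("need mm",np.round(t,1),"rows tx,ty,tz",np.round(np.array(t)/150,3),"az",round(a/45,3))
E
python3 -c "
from h import *
step([679,-195,330],0)"
```

```text
t 0.15 pos [255.9 542.5 403.9] rot [-179.9   -0.   154.7] F [0.1 0.7 0.2] M [0.03 0.05 0.02] gap 85.2 q [60.  8. 85.  0. 87. -5.]
need mm [-697.3 -486.5   73.9] rows tx,ty,tz [-4.649 -3.243  0.492] az 3.439
```

```bash
python3 -m jog '[{"tx":-0.2,"ty":-0.14,"az":0.14,"hand":1},{"tx":-0.4,"ty":-0.28,"az":0.29,"hand":1},{"tx":-0.6,"ty":-0.42,"az":0.43,"hand":1},{"tx":-0.8,"ty":-0.56,"az":0.58,"hand":1},{"tx":-1,"ty":-0.7,"az":0.72,"hand":1}]' 40; python3 -c "
from h import *
step([679,-195,330],0)"
```

```text
t 0.15 pos [255.9 542.5 403.9] rot [-179.9   -0.   154.7] F [0.1 0.7 0.2] M [0.03 0.05 0.02] gap 85.2 q [60.  8. 85.  0. 87. -5.]
need mm [-697.3 -486.5   73.9] rows tx,ty,tz [-4.649 -3.243  0.492] az 3.439invalid input at $[0]: expected keys tx, ty, tz, ax, ay, az, hand
```

```bash
python3 -m jog '[{"tx":-0.2,"ty":-0.14,"tz":0,"ax":0,"ay":0,"az":0.14,"hand":1},{"tx":-0.4,"ty":-0.28,"tz":0,"ax":0,"ay":0,"az":0.29,"hand":1},{"tx":-0.6,"ty":-0.42,"tz":0,"ax":0,"ay":0,"az":0.43,"hand":1},{"tx":-0.8,"ty":-0.56,"tz":0,"ax":0,"ay":0,"az":0.58,"hand":1},{"tx":-1,"ty":-0.7,"tz":0,"ax":0,"ay":0,"az":0.72,"hand":1}]' 40; python3 -c "
from h import *
step([679,-195,330],0)"
```

```text
time: 0.57
tool_pos: [347.2, 382.2, 404.3]
tcp_rot: [-180.0, 0.0, 122.0]
ft_force: [0.1, -0.7, 0.1]
finger_gap: 85.1
t 0.57 pos [347.2 382.2 404.3] rot [-180.    0.  122.] F [ 0.1 -0.7  0.1] M [ 0.   -0.02  0.04] gap 85.1 q [42. -6. 98. -0. 87. 10.]
need mm [-665.3  -24.9   74.3] rows tx,ty,tz [-4.435 -0.166  0.495] az 2.712
```

```bash
python3 -m jog '[{"tx":-0.2,"ty":-0.01,"tz":0,"ax":0,"ay":0,"az":0.14,"hand":1},{"tx":-0.4,"ty":-0.02,"tz":0,"ax":0,"ay":0,"az":0.29,"hand":1},{"tx":-0.6,"ty":-0.03,"tz":0,"ax":0,"ay":0,"az":0.43,"hand":1},{"tx":-0.8,"ty":-0.03,"tz":0,"ax":0,"ay":0,"az":0.58,"hand":1},{"tx":-1,"ty":-0.04,"tz":0,"ax":0,"ay":0,"az":0.72,"hand":1}]'; python3 -c "
from h import *
step([679,-195,330],0)"
```

```text
time: 0.98
tool_pos: [422.5, 252.4, 404.5]
tcp_rot: [-180.0, 0.0, 89.6]
ft_force: [0.7, 0.1, 0.6]
finger_gap: 85.4
t 0.98 pos [422.5 252.4 404.5] rot [-180.     0.    89.6] F [0.7 0.1 0.6] M [-0.03 -0.01 -0.03] gap 85.4 q [ 25.  -9. 102.   0.  87.  25.]
need mm [-445.6  259.6   74.5] rows tx,ty,tz [-2.971  1.73   0.497] az 1.991
```

```bash
python3 -m jog '[{"tx":-0.2,"ty":0.12,"tz":0,"ax":0,"ay":0,"az":0.14,"hand":1},{"tx":-0.4,"ty":0.23,"tz":0,"ax":0,"ay":0,"az":0.29,"hand":1},{"tx":-0.6,"ty":0.35,"tz":0,"ax":0,"ay":0,"az":0.43,"hand":1},{"tx":-0.8,"ty":0.47,"tz":0,"ax":0,"ay":0,"az":0.58,"hand":1},{"tx":-1,"ty":0.58,"tz":0,"ax":0,"ay":0,"az":0.72,"hand":1}]'; python3 -c "
from h import *
step([679,-195,330],0)"
```

```text
time: 1.4
tool_pos: [509.4, 102.0, 404.5]
tcp_rot: [-180.0, 0.0, 57.2]
ft_force: [1.0, 0.4, 0.8]
finger_gap: 85.7
t 1.4 pos [509.4 102.  404.5] rot [-180.     0.    57.2] F [1.  0.4 0.8] M [ 0.   -0.02  0.05] gap 85.7 q [ 6. -5. 98.  0. 87. 38.]
need mm [-157.8  303.4   74.5] rows tx,ty,tz [-1.052  2.023  0.497] az 1.271
```

```bash
python3 -m jog '[{"tx":-0.1,"ty":0.2,"tz":0,"ax":0,"ay":0,"az":0.14,"hand":1},{"tx":-0.2,"ty":0.4,"tz":0,"ax":0,"ay":0,"az":0.29,"hand":1},{"tx":-0.3,"ty":0.6,"tz":0,"ax":0,"ay":0,"az":0.43,"hand":1},{"tx":-0.42,"ty":0.8,"tz":0,"ax":0,"ay":0,"az":0.58,"hand":1},{"tx":-0.52,"ty":1,"tz":0,"ax":0,"ay":0,"az":0.72,"hand":1}]'; python3 -c "
from h import *
step([679,-195,330],0)"
```

```text
time: 1.82
tool_pos: [594.0, -44.5, 404.3]
tcp_rot: [-180.0, 0.0, 24.8]
ft_force: [1.3, 0.8, 1.1]
finger_gap: 85.2
t 1.82 pos [594.  -44.5 404.3] rot [-180.     0.    24.8] F [1.3 0.8 1.1] M [-0.02 -0.06 -0.06] gap 85.2 q [-9.  7. 86. -0. 87. 56.]
need mm [ 14.1 172.3  74.3] rows tx,ty,tz [0.094 1.149 0.495] az 0.551
```

```bash
python3 -m jog '[{"tx":0.02,"ty":0.2,"tz":0,"ax":0,"ay":0,"az":0.14,"hand":1},{"tx":0.04,"ty":0.4,"tz":0,"ax":0,"ay":0,"az":0.29,"hand":1},{"tx":0.06,"ty":0.6,"tz":0,"ax":0,"ay":0,"az":0.43,"hand":1},{"tx":0.08,"ty":0.8,"tz":0,"ax":0,"ay":0,"az":0.55,"hand":1},{"tx":0.094,"ty":1,"tz":0,"ax":0,"ay":0,"az":0.55,"hand":1}]'; python3 - <<'E'
from h import *
from bench import *
d=snapshot("wrist");np.savez("wrist1.npz",**d);cv2.imwrite("pics/wrist1.png",d["pixels"][:,:,::-1])
d=snapshot("top");np.savez("top1.npz",**d)
step([679,-195,330],0)
E
```

```text
time: 2.23
tool_pos: [670.6, -173.8, 404.1]
tcp_rot: [-180.0, 0.0, 0.0]
ft_force: [0.8, 0.8, 0.5]
finger_gap: 85.2
t 2.33 pos [ 670.8 -176.5  402.6] rot [1.8e+02 1.0e-01 2.0e-01] F [ 0.1  0.1 -0.5] M [0.01 0.   0.02] gap 85.5 q [-19.  22.  68.  -0.  90.  71.]
need mm [ 8.2 18.5 72.6] rows tx,ty,tz [0.054 0.123 0.484] az 0.004
```

View pics/wrist1.png

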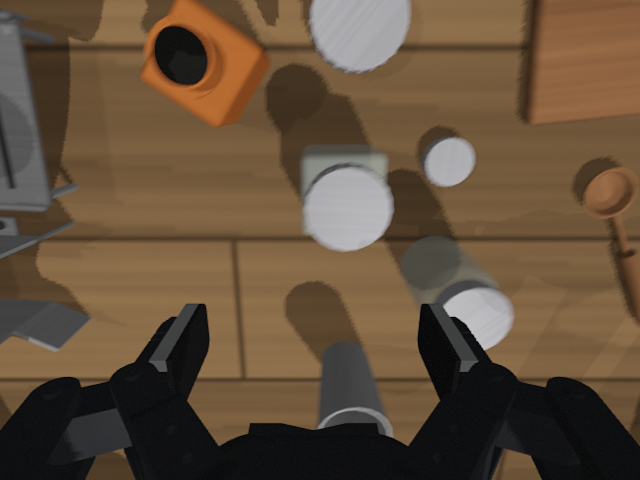

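```bash
python3 - <<'E'
from h import *
d=dict(np.load("wrist1.npz"));P=cloud(d);X,Y,Z=P[...,0],P[...,1],P[...,2]
j=(X>630)&(X<725)&(Y>-245)&(Y<-145)
for a,b in((112,128),(66,84)):
    m=j&(Z>a)&(Z<b);print(m.sum(),P[m].mean(0),cv2.minAreaRect(P[m][:,:2].astype(np.float32)))
    if a>100:print(cv2.minEnclosingCircle(P[m][:,:2].astype(np.float32)))
q=P[400:430,:][...];m=(X>550)&(X<800)&(Y<-50)&(Z>190)&(Z<300);print("finger pts z",np.percentile(Z[m],[0,1,50]) if m.any() else 0)
for uv in((195,308),(432,308),(165,365),(462,365)):print(uv,P[uv[1],uv[0]])
step([679,-195,330],0)
E
```

```text
5737 [ 683.46432284 -196.62483741  120.08445764] ((682.4083251953125, -196.56680297851562), (62.02046585083008, 61.754093170166016), 78.41887664794922)
((682.0068359375, -196.9431610107422), 31.525827407836914)
1806 [ 703.96915453 -190.99891175   75.45363403] ((682.4954223632812, -197.0297393798828), (68.71875, 70.10133361816406), 0.3089016079902649)
finger pts z [243.68532261 247.85761369 292.30929166]
(195, 308) [ 681.97301769 -129.59270122  252.49799652]
(432, 308) [ 681.48212821 -218.93390921  251.55134114]
(165, 365) [ 679.7308746  -129.22196074  281.81832396]
(462, 365) [ 680.05206528 -218.82211235  282.09617425]
t 2.33 pos [ 670.8 -176.5  402.6] rot [1.8e+02 1.0e-01 2.0e-01] F [ 0.1  0.1 -0.5] M [0.01 0.   0.02] gap 85.5 q [-19.  22.  68.  -0.  90.  71.]
need mm [ 8.2 18.5 72.6] rows tx,ty,tz [0.054 0.123 0.484] az 0.004
```

```bash
python3 -m jog '[{"tx":0.036,"ty":0.06,"tz":0.2,"ax":0,"ay":0,"az":0,"hand":1},{"tx":0.073,"ty":0.13,"tz":0.4,"ax":0,"ay":0,"az":0,"hand":1},{"tx":0.073,"ty":0.13,"tz":0.6,"ax":0,"ay":0,"az":0,"hand":1},{"tx":0.073,"ty":0.13,"tz":0.6,"ax":0,"ay":0,"az":0,"hand":1},{"tx":0.073,"ty":0.13,"tz":0.6,"ax":0,"ay":0,"az":0,"hand":1}]'; python3 - <<'E'
from h import *
step([681.5,-196,263],0)
E
```

```text
time: 2.75
tool_pos: [680.1, -191.1, 311.9]
tcp_rot: [-179.9, 0.3, 0.4]
ft_force: [-0.3, -0.0, 0.0]
finger_gap: 85.2
t 2.75 pos [ 680.1 -191.1  311.9] rot [-179.9    0.3    0.4] F [-0.3 -0.   0. ] M [0.01 0.   0.02] gap 85.2 q [-20.  27.  72.   0.  82.  70.]
need mm [ 1.3  4.9 48.9] rows tx,ty,tz [0.009 0.033 0.326] az 0.009
```

```bash
python3 -m jog '[{"tx":0,"ty":0,"tz":0,"ax":0,"ay":0,"az":0,"hand":1},{"tx":0,"ty":0,"tz":0,"ax":0,"ay":0,"az":0,"hand":1}]'; python3 - <<'E'
from h import *
step([681.5,-196,263],0)
E
```

```text
time: 2.92
tool_pos: [682.0, -191.6, 318.2]
tcp_rot: [179.9, -0.2, 0.4]
ft_force: [0.8, -0.5, 0.3]
finger_gap: 85.5
t 2.92 pos [ 682.  -191.6  318.2] rot [179.9  -0.2   0.4] F [ 0.8 -0.5  0.3] M [ 0.01 -0.09  0.01] gap 85.5 q [-20.  27.  71.   0.  82.  70.]
need mm [-0.5  4.4 55.2] rows tx,ty,tz [-0.003  0.029  0.368] az 0.01
```

```bash
python3 -m jog '[{"tx":0,"ty":0.015,"tz":0.08,"ax":0,"ay":0,"az":0,"hand":1},{"tx":0,"ty":0.03,"tz":0.17,"ax":0,"ay":0,"az":0,"hand":1},{"tx":0,"ty":0.03,"tz":0.26,"ax":0,"ay":0,"az":0.01,"hand":1},{"tx":0,"ty":0.03,"tz":0.33,"ax":0,"ay":0,"az":0.01,"hand":1},{"tx":0,"ty":0.03,"tz":0.365,"ax":0,"ay":0,"az":0.01,"hand":1}]'; python3 -m jog '[{"tx":0,"ty":0,"tz":0,"ax":0,"ay":0,"az":0,"hand":1},{"tx":0,"ty":0,"tz":0,"ax":0,"ay":0,"az":0,"hand":1},{"tx":0,"ty":0,"tz":0,"ax":0,"ay":0,"az":0,"hand":1}]';python3 - <<'E'
from h import *
from bench import *
d=snapshot("wrist");np.savez("wrist2.npz",**d);cv2.imwrite("pics/wrist2.png",d["pixels"][:,:,::-1])
d=snapshot("side");cv2.imwrite("pics/side2.png",cv2.resize(d["pixels"][130:330,270:480,::-1],None,fx=3.7,fy=3))
P=cloud(dict(np.load("wrist2.npz")));X,Y,Z=P[...,0],P[...,1],P[...,2]
m=(X>640)&(X<725)&(Y>-245)&(Y<-145)&(Z>112)&(Z<126);print(cv2.minEnclosingCircle(P[m][:,:2].astype(np.float32)),P[m].mean(0))
for uv in((195,308),(432,308)):print(uv,P[uv[1],uv[0]])
step([681.5,-196,263],0)
E
```

```text
time: 3.33
tool_pos: [680.1, -196.0, 256.1]
tcp_rot: [-179.9, 0.3, -0.1]
ft_force: [0.2, 0.3, -0.7]
finger_gap: 85.3
time: 3.58
tool_pos: [681.5, -196.4, 260.5]
tcp_rot: [180.0, -0.0, -0.1]
ft_force: [0.4, 0.3, -0.5]
finger_gap: 85.5
((690.9080810546875, -194.98980712890625), 50.012229919433594) [ 685.58556916 -196.73039092  119.8514012 ]
(195, 308) [ 693.08147588 -152.31582476  108.89828281]
(432, 308) [ 692.63698769 -241.5861648   108.30792714]
t 3.68 pos [ 681.6 -196.5  261.1] rot [ 1.8e+02 -1.0e-01 -1.0e-01] F [ 0.5 -0.5 -0.2] M [ 0.06 -0.   -0.02] gap 85.6 q [-20.  30.  74.  -0.  77.  70.]
need mm [-0.1 -0.5 -1.9] rows tx,ty,tz [-0.001 -0.003 -0.013] az -0.001
```

View pics/wrist2.png

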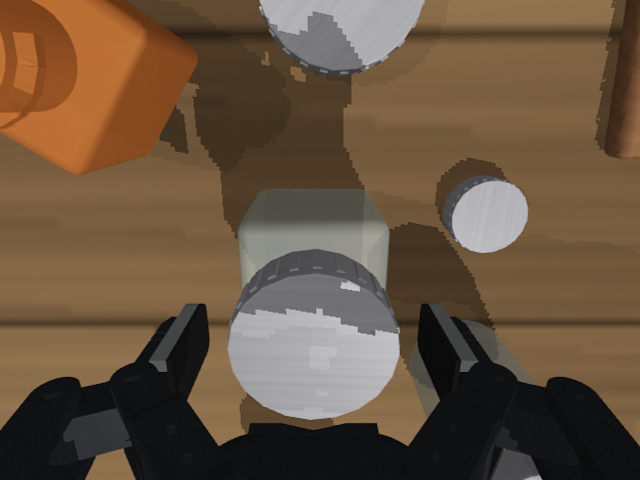

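View pics/side2.png

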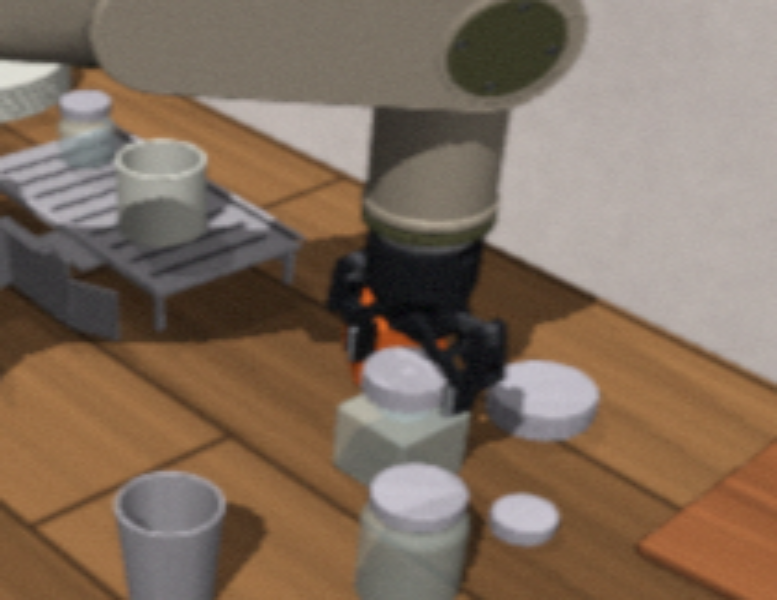

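```bash
python3 -m jog '[{"tx":0,"ty":0,"tz":-0.013,"ax":0,"ay":0,"az":0,"hand":0.6},{"tx":0,"ty":0,"tz":-0.013,"ax":0,"ay":0,"az":0,"hand":0.6},{"tx":0,"ty":0,"tz":-0.013,"ax":0,"ay":0,"az":0,"hand":0.4},{"tx":0,"ty":0,"tz":-0.013,"ax":0,"ay":0,"az":0,"hand":0.2},{"tx":0,"ty":0,"tz":-0.013,"ax":0,"ay":0,"az":0,"hand":0.2}]' 60; python3 -m jog '[{"tx":0,"ty":0,"tz":0,"ax":0,"ay":0,"az":0,"hand":0},{"tx":0,"ty":0,"tz":0,"ax":0,"ay":0,"az":0,"hand":0},{"tx":0,"ty":0,"tz":0,"ax":0,"ay":0,"az":0,"hand":0},{"tx":0,"ty":0,"tz":0,"ax":0,"ay":0,"az":0,"hand":0}]' 60;python3 - <<'E'
from h import *
from bench import *
d=snapshot("wrist");np.savez("wrist3.npz",**d);cv2.imwrite("pics/wrist3.png",d["pixels"][:,:,::-1])
d=snapshot("side");cv2.imwrite("pics/side3.png",cv2.resize(d["pixels"][180:300,330:450,::-1],None,fx=5,fy=5))
step([574,34,263],-2.5)
E
```

```text
time: 4.1
tool_pos: [681.7, -196.5, 263.8]
tcp_rot: [180.0, -0.1, -0.1]
ft_force: [-0.1, 0.3, 6.2]
finger_gap: 60.5
time: 4.43
tool_pos: [681.7, -196.5, 263.8]
tcp_rot: [180.0, -0.1, -0.1]
ft_force: [-1.3, 0.8, 6.3]
finger_gap: 61.1
t 4.53 pos [ 681.7 -196.5  263.8] rot [ 1.8e+02 -1.0e-01 -1.0e-01] F [-1.6  0.4  6.7] M [0.16 0.23 0.01] gap 60.7 q [-20.  29.  73.   0.  77.  70.]
need mm [-107.9 -230.4    0.8] rows tx,ty,tz [-0.719 -1.536  0.005] az 0.054
```

View pics/wrist3.png

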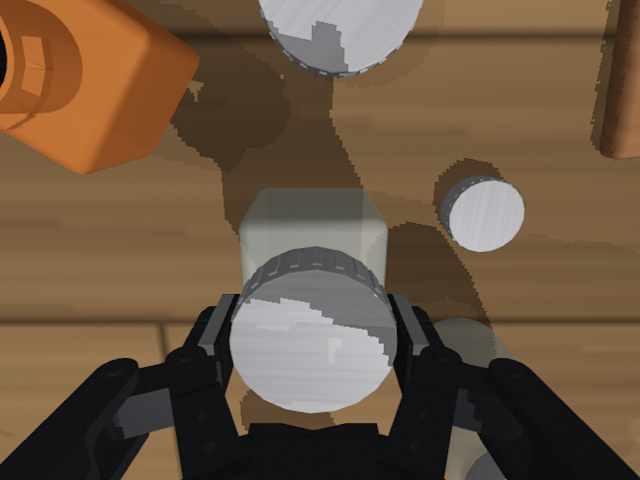

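View pics/side3.png

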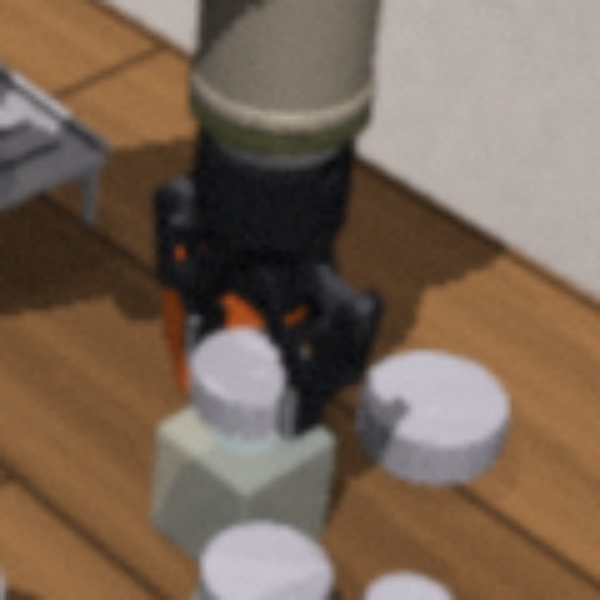

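```bash
python3 -m jog '[{"tx":-0.02,"ty":-0.04,"tz":0,"ax":0,"ay":0,"az":0,"hand":0},{"tx":-0.05,"ty":-0.11,"tz":0,"ax":0,"ay":0,"az":0,"hand":0},{"tx":-0.09,"ty":-0.19,"tz":0,"ax":0,"ay":0,"az":0,"hand":0},{"tx":-0.13,"ty":-0.28,"tz":0,"ax":0,"ay":0,"az":0.01,"hand":0},{"tx":-0.17,"ty":-0.36,"tz":0,"ax":0,"ay":0,"az":0.02,"hand":0}]' 60; python3 -m jog '[{"tx":-0.04,"ty":-0.08,"tz":0,"ax":0,"ay":0,"az":0.005,"hand":0},{"tx":-0.08,"ty":-0.16,"tz":0,"ax":0,"ay":0,"az":0.01,"hand":0},{"tx":-0.11,"ty":-0.24,"tz":0,"ax":0,"ay":0,"az":0.015,"hand":0},{"tx":-0.14,"ty":-0.3,"tz":0,"ax":0,"ay":0,"az":0.02,"hand":0},{"tx":-0.16,"ty":-0.34,"tz":0,"ax":0,"ay":0,"az":0.02,"hand":0}]' 60;python3 - <<'E'
from h import *
from bench import *
d=snapshot("side");cv2.imwrite("pics/side4.png",cv2.resize(d["pixels"][150:330,230:440,::-1],None,fx=3.7,fy=3.3))
step([574,34,263],-2.5)
E
```

```text
time: 4.95
tool_pos: [656.2, -142.3, 263.8]
tcp_rot: [179.9, -0.2, -1.0]
ft_force: [1.3, -2.8, 7.3]
finger_gap: 60.7
time: 5.37
tool_pos: [633.0, -90.4, 263.8]
tcp_rot: [179.9, -0.2, -1.8]
ft_force: [1.6, -3.6, 6.7]
finger_gap: 60.9
t 5.42 pos [632.7 -89.5 263.7] rot [180.   -0.2  -1.8] F [-1.1  0.8  6.8] M [ 0.15  0.21 -0.04] gap 60.9 q [-13.  19.  87.  -0.  74.  79.]
need mm [ -62.6 -121.6    0.7] rows tx,ty,tz [-0.417 -0.811  0.005] az 0.015
```

View pics/side4.png

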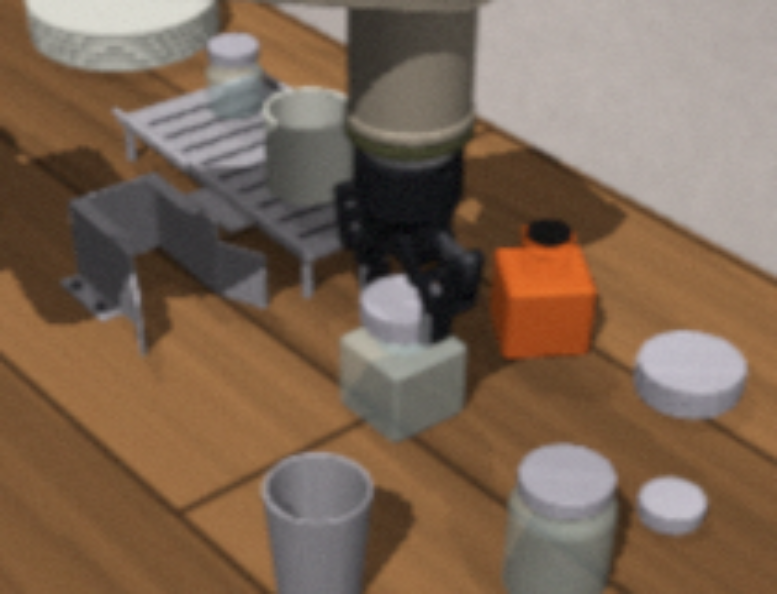

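```bash
python3 -m jog '[{"tx":-0.03,"ty":-0.05,"tz":0,"ax":0,"ay":0,"az":0,"hand":0},{"tx":-0.07,"ty":-0.13,"tz":0,"ax":0,"ay":0,"az":0,"hand":0},{"tx":-0.11,"ty":-0.22,"tz":0,"ax":0,"ay":0,"az":0,"hand":0},{"tx":-0.16,"ty":-0.31,"tz":0,"ax":0,"ay":0,"az":0.01,"hand":0},{"tx":-0.21,"ty":-0.4,"tz":0,"ax":0,"ay":0,"az":0.015,"hand":0}]' 60; python3 -m jog '[{"tx":-0.05,"ty":-0.09,"tz":0,"ax":0,"ay":0,"az":0,"hand":0},{"tx":-0.1,"ty":-0.18,"tz":0,"ax":0,"ay":0,"az":0,"hand":0},{"tx":-0.14,"ty":-0.27,"tz":0,"ax":0,"ay":0,"az":0,"hand":0},{"tx":-0.18,"ty":-0.35,"tz":0,"ax":0,"ay":0,"az":0,"hand":0},{"tx":-0.2,"ty":-0.4,"tz":0,"ax":0,"ay":0,"az":0,"hand":0}]' 60;python3 -m jog '[{"tx":0,"ty":0,"tz":0,"ax":0,"ay":0,"az":0,"hand":0}]' 60; python3 - <<'E'
from h import *
from bench import *
d=snapshot("side");np.savez("side5.npz",**d)
t=snapshot("top");np.savez("top5.npz",**t);cv2.imwrite("pics/top5.png",cv2.resize(t["pixels"][180:310,200:360,::-1],None,fx=4.5,fy=4.5))
w=snapshot("wrist");np.savez("wrist5.npz",**w);cv2.imwrite("pics/wrist5.png",w["pixels"][:,:,::-1])
step([574,34,263],-2.5)
E
```

```text
time: 5.83
tool_pos: [603.6, -29.8, 263.8]
tcp_rot: [179.9, -0.2, -2.6]
ft_force: [2.0, -4.2, 8.0]
finger_gap: 60.8
time: 6.25
tool_pos: [575.9, 32.2, 263.8]
tcp_rot: [180.0, -0.2, -2.5]
ft_force: [1.0, -4.5, 10.1]
finger_gap: 61.1
time: 6.33
tool_pos: [575.8, 33.0, 263.7]
tcp_rot: [-180.0, -0.2, -2.5]
ft_force: [-2.6, 4.6, 10.2]
finger_gap: 60.9
t 6.48 pos [575.9  32.7 263.7] rot [-1.799e+02 -1.000e-01 -2.500e+00] F [-3.1  4.6 11.4] M [ 0.81  0.47 -0.02] gap 60.8 q [-2. 10. 97.  0. 72. 91.]
need mm [-2.  -1.2  0.7] rows tx,ty,tz [-0.013 -0.008  0.005] az 0.0
```

View pics/top5.png

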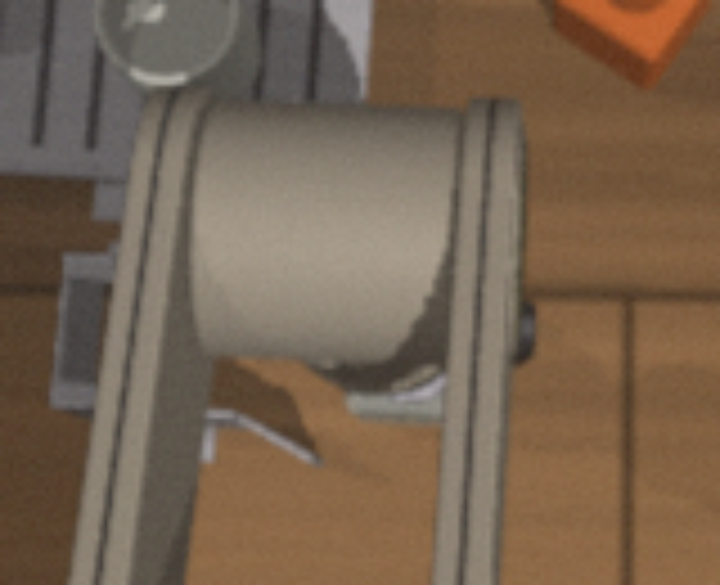

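View pics/wrist5.png

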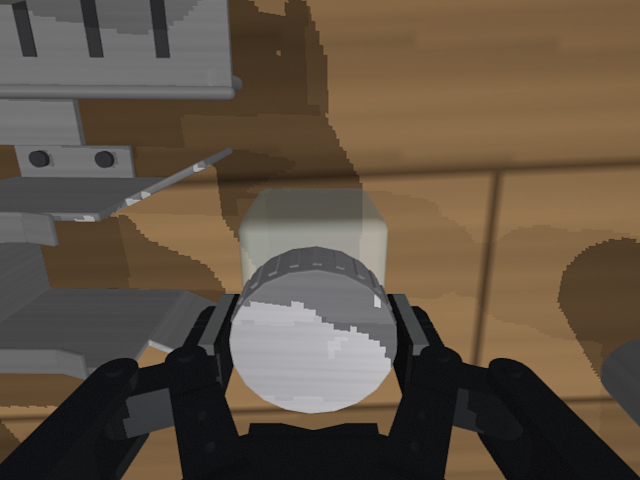

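```bash
python3 - <<'E'
from h import *
np.set_printoptions(precision=1,suppress=True)
for n in("wrist5","top5","side5"):
    P=cloud(dict(np.load(n+".npz")));X,Y,Z=P[...,0],P[...,1],P[...,2]
    j=(X>520)&(X<640)&(Y>-12)&(Y<80)&(Z>70)&(Z<79);print(n,"shoulder",j.sum(),P[j].min(0),P[j].max(0))
    for y in (5,15,25,35,45,55):
        m=j&(abs(Y-y)<3)
        if m.sum()>2:print("  y",y,"x",np.percentile(X[m],[1,99]))
    c=(X>520)&(X<640)&(Y>-12)&(Y<80)&(Z>114)&(Z<124);
    if c.sum()>20:print(" cap",c.sum(),cv2.minEnclosingCircle(P[c][:,:2].astype(np.float32)),np.median(Z[c]))
    b=(X>520)&(X<640)&(Y>90)&(Y<235)&(Z>79)&(Z<92)
    for y in range(100,232,8):
        x=np.sort(X[b&(abs(Y-y)<3)])
        if len(x)>4:g=np.argmax(np.diff(x));print("  b",y,x[0],x[g],x[g+1],x[-1])
E
```

```text
wrist5 shoulder 6252 [573.7  -3.4  70. ] [612.8  67.7  78.9]
  y 5 x [583.4 610. ]
  y 15 x [593.  610.4]
  y 25 x [597.7 610.9]
  y 35 x [598.9 611.5]
  y 45 x [596.5 611.7]
  y 55 x [590.7 612.2]
 cap 21376 ((582.942626953125, 32.340606689453125), 44.2714729309082) 120.15328748954744
  b 124 617.0753575913948 621.3930696983709 621.6412595553446 621.6412595553446
  b 132 617.4260077246245 620.1706275981927 620.393266291636 621.9238285306823
  b 140 540.8339605572903 553.6619587937945 608.0054690449742 622.2322724091229
  b 148 539.1503356235175 553.9747046884847 608.5301364833214 622.858995544099
  b 156 539.5332762092294 554.0770300915317 609.0747756076063 623.0850517360707
  b 164 539.9359286127586 554.7492689938412 609.202602876755 623.4495417774178
  b 172 540.7229661205107 544.381196912716 544.6205807643745 555.0708668664835
  b 180 540.7126604367597 540.7126604367597 541.1120985225598 555.8003191078392
  b 188 540.7263598710334 552.4742158770567 553.9097272666279 555.1058887176229
top5 shoulder 72 [540.   18.6  70.3] [551.9  69.5  78.8]
  y 25 x [540.2 547.5]
  y 35 x [540.3 5
[... 916 characters left out ...]
602600297 552.5269293964161 612.2643891039221 614.5142387795407
  b 164 537.3338637183251 551.8246228069733 613.2103808367306 613.2103808367306
  b 172 539.1436373672045 552.8810324638597 613.3926766978744 613.3926766978744
  b 180 540.7433204211083 551.374220151712 608.3664776679377 614.3946844635861
  b 188 541.0393449633845 549.7331669689735 609.0401644564353 623.2174943878169
  b 196 540.6867302179518 552.355920786592 612.0098491599174 624.8654271708771
  b 204 541.0544350360366 553.6181922773399 611.5760223934103 617.4041020660238
  b 212 542.2845569531167 589.022522602785 609.7294640567801 623.4527749862618
  b 220 540.4297146652884 543.0936504976548 549.1007491087458 621.0260382818595
```

```bash
python3 -m jog '[{"tx":-0.006,"ty":-0.03,"tz":-0.005,"ax":0,"ay":0,"az":0,"hand":0},{"tx":-0.006,"ty":-0.09,"tz":-0.005,"ax":0,"ay":0,"az":0,"hand":0},{"tx":-0.006,"ty":-0.16,"tz":-0.005,"ax":0,"ay":0,"az":0,"hand":0},{"tx":-0.006,"ty":-0.22,"tz":-0.005,"ax":0,"ay":0,"az":0,"hand":0},{"tx":-0.006,"ty":-0.28,"tz":-0.005,"ax":0,"ay":0,"az":0,"hand":0}]' 60; python3 -m jog '[{"tx":0,"ty":-0.06,"tz":0,"ax":0,"ay":0,"az":0,"hand":0},{"tx":0,"ty":-0.12,"tz":0,"ax":0,"ay":0,"az":0,"hand":0},{"tx":0,"ty":-0.18,"tz":0,"ax":0,"ay":0,"az":0,"hand":0},{"tx":0,"ty":-0.24,"tz":0,"ax":0,"ay":0,"az":0,"hand":0},{"tx":0,"ty":-0.28,"tz":0,"ax":0,"ay":0,"az":0,"hand":0}]' 60; python3 - <<'E'
from h import *
from bench import *
w=snapshot("wrist");np.savez("wrist6.npz",**w);cv2.imwrite("pics/wrist6.png",w["pixels"][:,:,::-1])
step([582,184,263],-2.5)
E
```

```text
time: 6.9
tool_pos: [577.1, 73.6, 263.9]
tcp_rot: [179.9, -0.1, -2.5]
ft_force: [1.5, 0.3, -2.7]
finger_gap: 61.1
time: 7.32
tool_pos: [579.0, 115.9, 264.0]
tcp_rot: [180.0, -0.1, -2.5]
ft_force: [1.0, -3.4, -1.5]
finger_gap: 60.8
t 7.37 pos [578.9 117.  263.7] rot [-1.8e+02 -1.0e-01 -2.5e+00] F [ 2.5 -2.2  9.4] M [-0.34 -0.26  0.01] gap 60.5 q [ 6. 12. 95.  0. 73. 99.]
need mm [  0.2 -67.1   0.7] rows tx,ty,tz [ 0.002 -0.447  0.005] az 0.0
```

View pics/wrist6.png

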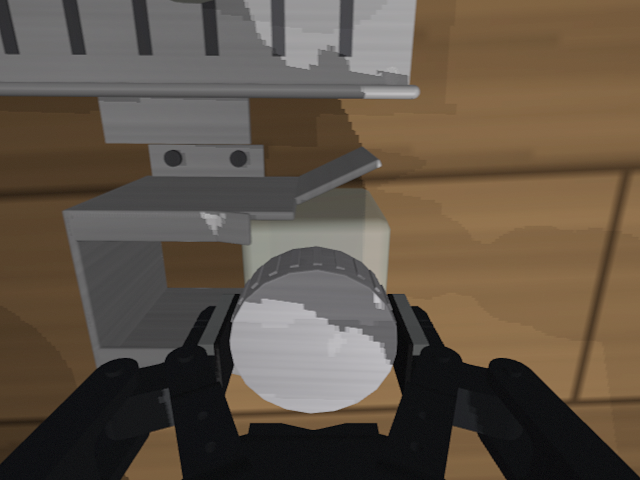

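```bash
python3 -m jog '[{"tx":0,"ty":-0.03,"tz":-0.002,"ax":0,"ay":0,"az":0,"hand":0},{"tx":0,"ty":-0.07,"tz":-0.004,"ax":0,"ay":0,"az":0,"hand":0},{"tx":0,"ty":-0.12,"tz":-0.004,"ax":0,"ay":0,"az":0,"hand":0},{"tx":0,"ty":-0.17,"tz":-0.004,"ax":0,"ay":0,"az":0,"hand":0},{"tx":0,"ty":-0.22,"tz":-0.004,"ax":0,"ay":0,"az":0,"hand":0}]' 60; python3 -m jog '[{"tx":0,"ty":-0.04,"tz":0,"ax":0,"ay":0,"az":0,"hand":0},{"tx":0,"ty":-0.08,"tz":0,"ax":0,"ay":0,"az":0,"hand":0},{"tx":0,"ty":-0.12,"tz":0,"ax":0,"ay":0,"az":0,"hand":0},{"tx":0,"ty":-0.15,"tz":0,"ax":0,"ay":0,"az":0,"hand":0},{"tx":0,"ty":-0.18,"tz":0,"ax":0,"ay":0,"az":0,"hand":0}]' 60;  python3 -m jog '[{"tx":0,"ty":0,"tz":0,"ax":0,"ay":0,"az":0,"hand":0},{"tx":0,"ty":0,"tz":0,"ax":0,"ay":0,"az":0,"hand":0}]' 60; python3 - <<'E'
from h import *
from bench import *
step([582,184,263],-2.5)
E
```

```text
time: 7.78
tool_pos: [580.2, 148.7, 263.9]
tcp_rot: [180.0, -0.1, -2.5]
ft_force: [-1.2, -8.8, 15.4]
finger_gap: 60.7
time: 8.2
tool_pos: [581.4, 175.7, 264.0]
tcp_rot: [180.0, -0.1, -2.5]
ft_force: [2.2, -1.7, -4.6]
finger_gap: 60.8
time: 8.37
tool_pos: [581.3, 176.3, 263.8]
tcp_rot: [-179.9, -0.1, -2.5]
ft_force: [0.2, -0.3, 7.0]
finger_gap: 61.0
t 8.37 pos [581.3 176.3 263.8] rot [-1.799e+02 -1.000e-01 -2.500e+00] F [ 0.2 -0.3  7. ] M [-0.09 -0.14  0.03] gap 61.0 q [ 12.  15.  92.   0.  73. 105.]
need mm [ 0.4 -7.7  0.8] rows tx,ty,tz [ 0.003 -0.052  0.005] az 0.0
```

```bash
python3 -m jog '[{"tx":0,"ty":-0.013,"tz":0,"ax":0,"ay":0,"az":0,"hand":0},{"tx":0,"ty":-0.026,"tz":0,"ax":0,"ay":0,"az":0,"hand":0},{"tx":0,"ty":-0.04,"tz":0,"ax":0,"ay":0,"az":0,"hand":0},{"tx":0,"ty":-0.04,"tz":0,"ax":0,"ay":0,"az":0,"hand":0}]' 60;  python3 -m jog '[{"tx":0,"ty":-0.007,"tz":0,"ax":0,"ay":0,"az":0,"hand":0},{"tx":0,"ty":-0.013,"tz":0,"ax":0,"ay":0,"az":0,"hand":0},{"tx":0,"ty":-0.013,"tz":0,"ax":0,"ay":0,"az":0,"hand":0}]' 60; python3 - <<'E'
from h import *
step([582,184,263],-2.5)
E
```

```text
time: 8.7
tool_pos: [581.6, 181.8, 263.8]
tcp_rot: [-180.0, -0.1, -2.5]
ft_force: [0.4, -4.3, 8.8]
finger_gap: 60.6
time: 8.95
tool_pos: [581.7, 183.4, 263.8]
tcp_rot: [180.0, -0.0, -2.5]
ft_force: [-0.2, -4.3, 7.4]
finger_gap: 61.0
t 8.95 pos [581.7 183.4 263.8] rot [180.   -0.   -2.5] F [-0.2 -4.3  7.4] M [-0.72 -0.03  0.02] gap 61.0 q [ 13.  15.  92.  -0.  73. 105.]
need mm [ 0.3 -0.6  0.8] rows tx,ty,tz [ 0.002 -0.004  0.005] az -0.001
```

```bash
python3 -m jog '[{"tx":0,"ty":-0.007,"tz":0,"ax":0,"ay":0,"az":0,"hand":0},{"tx":0,"ty":-0.013,"tz":0,"ax":0,"ay":0,"az":0,"hand":0},{"tx":0,"ty":-0.013,"tz":0,"ax":0,"ay":0,"az":0,"hand":0}]' 60; python3 - <<'E'
from h import *
step([582,184,263],-2.5)
E
python3 -m jog '[{"tx":0,"ty":-0.007,"tz":0,"ax":0,"ay":0,"az":0,"hand":0},{"tx":0,"ty":-0.013,"tz":0,"ax":0,"ay":0,"az":0,"hand":0},{"tx":0,"ty":-0.013,"tz":0,"ax":0,"ay":0,"az":0,"hand":0}]' 60; python3 - <<'E'
from h import *
step([582,184,263],-2.5)
E
```

```text
time: 9.2
tool_pos: [581.6, 184.5, 263.8]
tcp_rot: [179.9, 0.0, -2.6]
ft_force: [-2.4, -9.9, 11.5]
finger_gap: 61.0
t 9.2 pos [581.6 184.5 263.8] rot [179.9   0.   -2.6] F [-2.4 -9.9 11.5] M [-1.58  0.33 -0.13] gap 61.0 q [ 13.  15.  92.  -0.  73. 105.]
need mm [0.4 0.4 0.8] rows tx,ty,tz [0.003 0.003 0.005] az -0.001
time: 9.45
tool_pos: [581.8, 185.9, 263.8]
tcp_rot: [179.8, 0.0, -2.6]
ft_force: [-2.4, -12.1, 11.5]
finger_gap: 60.7
t 9.45 pos [581.8 185.9 263.8] rot [179.8   0.   -2.6] F [ -2.4 -12.1  11.5] M [-2.07  0.39  0.03] gap 60.7 q [ 13.  15.  92.  -0.  73. 106.]
need mm [0.3 1.9 0.8] rows tx,ty,tz [0.002 0.013 0.005] az -0.002
```

```bash
python3 - <<'E'
from h import *
from bench import *
np.set_printoptions(precision=1,suppress=True)
w=snapshot("wrist");np.savez("wrist7.npz",**w);cv2.imwrite("pics/wrist7.png",w["pixels"][:,:,::-1])
d=snapshot("side");np.savez("side7.npz",**d);cv2.imwrite("pics/side7.png",cv2.resize(d["pixels"][150:290,220:340,::-1],None,fx=4.2,fy=4.2))
P=cloud(w);X,Y,Z=P[...,0],P[...,1],P[...,2]
m=(X>540)&(X<640)&(Y>120)&(Y<240)&(Z>68)&(Z<79.5)
for x in range(590,622,3):
    q=m&(abs(X-x)<1.5)
    if q.sum()>3:print(x,q.sum(),np.percentile(Y[q],[1,50,99]))
for lo,hi in((79,92),):
    q=(X>530)&(X<640)&(Y>120)&(Y<240)&(Z>lo)&(Z<hi)
    print(P[q].min(0),P[q].max(0))
    x=X[q&(abs(Y-170)<4)];print(np.sort(x)[[0,-1]])
step([582,184,263],-2.5)
E
```

```text
590 144 [147.3 154.1 217.1]
593 208 [147.6 156.5 217. ]
596 308 [146.9 159.8 216.8]
599 421 [147.2 163.6 216.6]
602 592 [147.4 170.  216.4]
605 839 [149.8 184.5 216.2]
608 310 [171.5 200.3 216.2]
620 178 [121.9 128.5 137.4]
[539.1 121.6  79. ] [626.  221.1  90.1]
[609.1 623.9]
t 9.55 pos [581.8 185.9 263.8] rot [179.8  -0.   -2.6] F [ -1.9 -12.4  11.7] M [-2.   0.3  0. ] gap 60.8 q [ 13.  15.  92.  -0.  73. 106.]
need mm [0.3 1.9 0.8] rows tx,ty,tz [0. 0. 0.] az -0.002
```

View pics/wrist7.png

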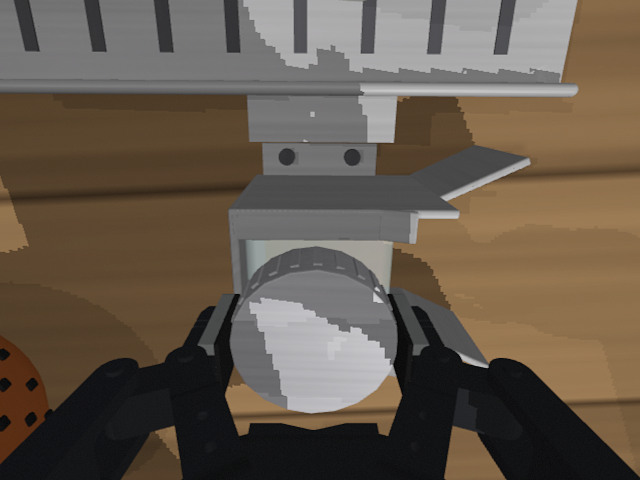

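View pics/side7.png

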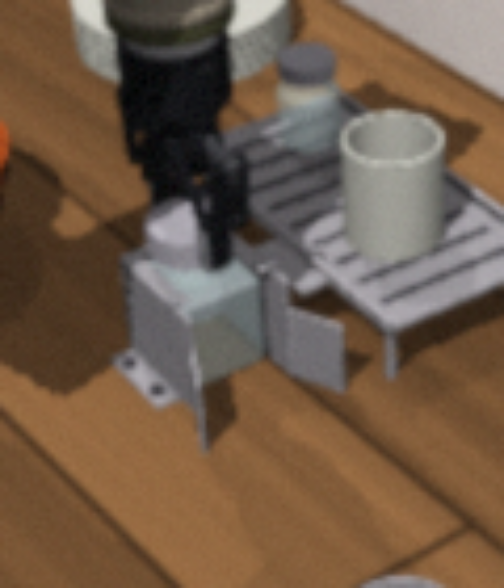

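```bash
python3 -m jog '[{"tx":0,"ty":0.005,"tz":-0.004,"ax":0,"ay":0,"az":0,"hand":0},{"tx":0,"ty":0.005,"tz":-0.004,"ax":0,"ay":0,"az":0,"hand":0},{"tx":0,"ty":0.005,"tz":-0.004,"ax":0,"ay":0,"az":0,"hand":0}]' 90; python3 -c "
from h import *
step([582,184,263],80)"
python3 -m jog '[{"tx":0,"ty":0,"tz":0,"ax":0,"ay":0,"az":-0.08,"hand":0},{"tx":0,"ty":0,"tz":0,"ax":0,"ay":0,"az":-0.16,"hand":0},{"tx":0,"ty":0,"tz":0,"ax":0,"ay":0,"az":-0.24,"hand":0},{"tx":0,"ty":0,"tz":0,"ax":0,"ay":0,"az":-0.32,"hand":0},{"tx":0,"ty":0,"tz":0,"ax":0,"ay":0,"az":-0.4,"hand":0}]' 90; python3 -c "
from h import *
step([582,184,263],80)"
```

```text
time: 9.8
tool_pos: [581.7, 185.7, 264.1]
tcp_rot: [179.9, -0.0, -2.6]
ft_force: [0.5, -8.4, 8.5]
finger_gap: 60.5
t 9.8 pos [581.7 185.7 264.1] rot [179.9  -0.   -2.6] F [ 0.5 -8.4  8.5] M [-1.49  0.04  0.01] gap 60.5 q [ 13.  15.  92.  -0.  73. 106.]
need mm [0.4 1.7 1.1] rows tx,ty,tz [0.002 0.011 0.007] az -1.835
time: 10.22
tool_pos: [581.6, 185.4, 264.0]
tcp_rot: [179.9, 0.1, 15.6]
ft_force: [-0.9, -10.9, 9.0]
finger_gap: 60.6
t 10.22 pos [581.6 185.4 264. ] rot [1.799e+02 1.000e-01 1.560e+01] F [ -0.9 -10.9   9. ] M [-1.82  0.18 -0.42] gap 60.6 q [13. 15. 92. -0. 73. 87.]
need mm [0.  1.5 1. ] rows tx,ty,tz [0.    0.01  0.006] az -1.431
```

```bash
python3 -m jog '[{"tx":0,"ty":0,"tz":0,"ax":0,"ay":0,"az":-0.08,"hand":0},{"tx":0,"ty":0,"tz":0,"ax":0,"ay":0,"az":-0.16,"hand":0},{"tx":0,"ty":0,"tz":0,"ax":0,"ay":0,"az":-0.24,"hand":0},{"tx":0,"ty":0,"tz":0,"ax":0,"ay":0,"az":-0.32,"hand":0},{"tx":0,"ty":0,"tz":0,"ax":0,"ay":0,"az":-0.4,"hand":0}]' 90; python3 - <<'E'
from h import *
from bench import *
step([582,184,263],80)
w=snapshot("wrist");np.savez("wrist8.npz",**w);cv2.imwrite("pics/wrist8.png",w["pixels"][:,:,::-1])
d=snapshot("side");cv2.imwrite("pics/side8.png",cv2.resize(d["pixels"][150:290,220:340,::-1],None,fx=4.2,fy=4.2))
E
```

```text
time: 10.63
tool_pos: [581.8, 185.5, 264.0]
tcp_rot: [179.9, 0.1, 33.6]
ft_force: [-0.7, -9.0, 7.6]
finger_gap: 60.4
t 10.63 pos [581.8 185.5 264. ] rot [1.799e+02 1.000e-01 3.360e+01] F [-0.7 -9.   7.6] M [-1.29 -0.09 -0.34] gap 60.4 q [13. 15. 92. -0. 73. 69.]
need mm [-0.7  1.4  1. ] rows tx,ty,tz [-0.004  0.009  0.007] az -1.031
```

View pics/wrist8.png

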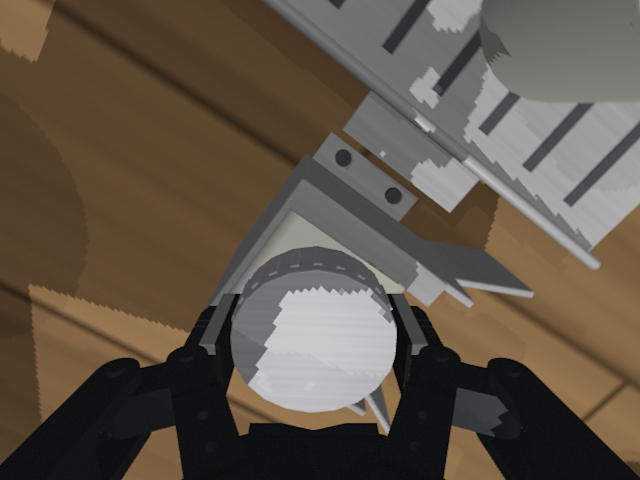

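View pics/side8.png

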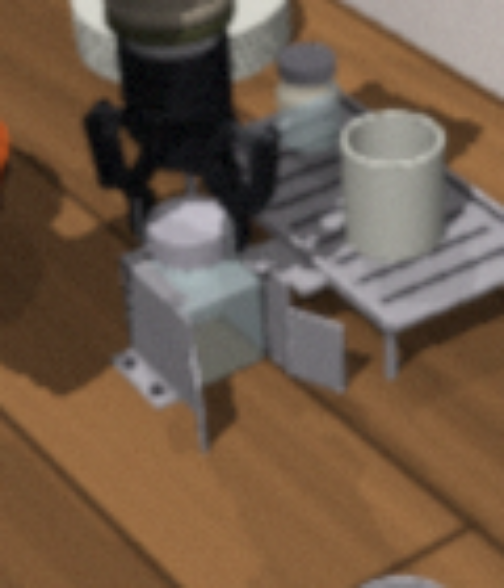

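```bash
python3 -m jog '[{"tx":0,"ty":0,"tz":0,"ax":0,"ay":0,"az":-0.08,"hand":0},{"tx":0,"ty":0,"tz":0,"ax":0,"ay":0,"az":-0.16,"hand":0},{"tx":0,"ty":0,"tz":0,"ax":0,"ay":0,"az":-0.24,"hand":0},{"tx":0,"ty":0,"tz":0,"ax":0,"ay":0,"az":-0.24,"hand":0}]' 90; python3 -c "
from h import *
step([582,184,263],80)"
python3 -m jog '[{"tx":0,"ty":0,"tz":0,"ax":0,"ay":0,"az":-0.08,"hand":0},{"tx":0,"ty":0,"tz":0,"ax":0,"ay":0,"az":-0.16,"hand":0},{"tx":0,"ty":0,"tz":0,"ax":0,"ay":0,"az":-0.16,"hand":0}]' 90; python3 -c "
from h import *
step([582,184,263],80)"
python3 -m jog '[{"tx":0,"ty":0,"tz":0,"ax":0,"ay":0,"az":-0.08,"hand":0},{"tx":0,"ty":0,"tz":0,"ax":0,"ay":0,"az":-0.16,"hand":0},{"tx":0,"ty":0,"tz":0,"ax":0,"ay":0,"az":-0.16,"hand":0}]' 90; python3 -c "
from h import *
step([582,184,263],80)"
```

```text
time: 11.07
tool_pos: [581.6, 185.6, 264.1]
tcp_rot: [179.9, 0.1, 44.5]
ft_force: [-1.9, -6.9, 9.6]
finger_gap: 60.5
t 11.07 pos [581.6 185.6 264.1] rot [1.799e+02 1.000e-01 4.450e+01] F [-1.9 -6.9  9.6] M [-1.29  0.25 -0.04] gap 60.5 q [13. 15. 92. -0. 73. 58.]
need mm [-0.9  1.4  1.1] rows tx,ty,tz [-0.006  0.009  0.007] az -0.79
time: 11.32
tool_pos: [581.6, 185.4, 264.2]
tcp_rot: [179.9, 0.1, 51.7]
ft_force: [-2.9, -8.7, 11.3]
finger_gap: 60.4
t 11.32 pos [581.6 185.4 264.2] rot [1.799e+02 1.000e-01 5.170e+01] F [-2.9 -8.7 11.3] M [-1.53  0.34 -0.1 ] gap 60.4 q [13. 15. 92. -0. 73. 51.]
need mm [-0.9  1.2  1.2] rows tx,ty,tz [-0.006  0.008  0.008] az -0.63
time: 11.57
tool_pos: [581.7, 185.4, 264.3]
tcp_rot: [180.0, 0.1, 58.8]
ft_force: [-4.0, -9.5, 11.6]
finger_gap: 60.5
t 11.57 pos [581.7 185.4 264.3] rot [1.80e+02 1.00e-01 5.88e+01] F [-4.  -9.5 11.6] M [-1.61  0.4  -0.11] gap 60.5 q [13. 15. 92. -0. 73. 44.]
need mm [-1.   1.   1.3] rows tx,ty,tz [-0.007  0.007  0.009] az -0.47
```

```bash
python3 -m jog '[{"tx":0,"ty":0,"tz":0,"ax":0,"ay":0,"az":-0.06,"hand":0},{"tx":0,"ty":0,"tz":0,"ax":0,"ay":0,"az":-0.12,"hand":0}]' 90; python3 -c "
from h import *
step([582,184,263],82)"
python3 -m jog '[{"tx":0,"ty":0,"tz":0,"ax":0,"ay":0,"az":-0.06,"hand":0},{"tx":0,"ty":0,"tz":0,"ax":0,"ay":0,"az":-0.12,"hand":0}]' 90; python3 -c "
from h import *
step([582,184,263],82)"
```

```text
time: 11.73
tool_pos: [581.7, 185.5, 264.6]
tcp_rot: [180.0, 0.1, 64.1]
ft_force: [-2.8, -9.9, 13.3]
finger_gap: 60.4
t 11.73 pos [581.7 185.5 264.6] rot [1.80e+02 1.00e-01 6.41e+01] F [-2.8 -9.9 13.3] M [-1.61  0.53 -0.3 ] gap 60.4 q [13. 15. 92. -0. 73. 39.]
need mm [-1.2  0.9  1.6] rows tx,ty,tz [-0.008  0.006  0.01 ] az -0.397
time: 11.9
tool_pos: [581.7, 185.5, 264.8]
tcp_rot: [180.0, 0.1, 69.6]
ft_force: [-4.5, -10.1, 14.6]
finger_gap: 59.8
t 11.9 pos [581.7 185.5 264.8] rot [1.80e+02 1.00e-01 6.96e+01] F [ -4.5 -10.1  14.6] M [-1.67  0.76 -0.28] gap 59.8 q [13. 15. 92. -0. 73. 33.]
need mm [-1.3  0.8  1.8] rows tx,ty,tz [-0.009  0.006  0.012] az -0.277
```

```bash
python3 -m jog '[{"tx":0,"ty":0,"tz":0,"ax":0,"ay":0,"az":-0.06,"hand":0},{"tx":0,"ty":0,"tz":0,"ax":0,"ay":0,"az":-0.12,"hand":0}]' 90; python3 -c "
from h import *
step([582,184,263],82)"
python3 -m jog '[{"tx":0,"ty":0,"tz":0,"ax":0,"ay":0,"az":-0.06,"hand":0},{"tx":0,"ty":0,"tz":0,"ax":0,"ay":0,"az":-0.12,"hand":0}]' 90; python3 -c "
from h import *
step([582,184,263],82)"
```

```text
time: 12.07
tool_pos: [581.6, 185.5, 264.8]
tcp_rot: [180.0, 0.1, 75.0]
ft_force: [-4.2, -10.7, 15.7]
finger_gap: 60.1
t 12.07 pos [581.6 185.5 264.8] rot [1.8e+02 1.0e-01 7.5e+01] F [ -4.2 -10.7  15.7] M [-1.72  0.85 -0.22] gap 60.1 q [13. 15. 92. -0. 73. 28.]
need mm [-1.4  0.8  1.8] rows tx,ty,tz [-0.009  0.005  0.012] az -0.157
time: 12.23
tool_pos: [581.5, 185.5, 264.7]
tcp_rot: [-180.0, 0.1, 80.4]
ft_force: [-6.0, -11.1, 14.9]
finger_gap: 60.2
t 12.23 pos [581.5 185.5 264.7] rot [-1.80e+02  1.00e-01  8.04e+01] F [ -6.  -11.1  14.9] M [-1.83  0.94 -0.31] gap 60.2 q [13. 15. 92. -0. 73. 23.]
need mm [-1.4  0.8  1.7] rows tx,ty,tz [-0.009  0.005  0.012] az -0.037
```

```bash
python3 -m jog '[{"tx":0,"ty":0,"tz":-0.007,"ax":0,"ay":0,"az":0,"hand":0},{"tx":0,"ty":0,"tz":-0.013,"ax":0,"ay":0,"az":0,"hand":0},{"tx":0,"ty":0,"tz":-0.013,"ax":0,"ay":0,"az":0,"hand":0}]' 90; python3 - <<'E'
from h import *
from bench import *
step([582,184,263],82)
w=snapshot("wrist");np.savez("wrist9.npz",**w);cv2.imwrite("pics/wrist9.png",w["pixels"][:,:,::-1])
d=snapshot("side");cv2.imwrite("pics/side9.png",cv2.resize(d["pixels"][150:290,220:340,::-1],None,fx=4.2,fy=4.2))
P=cloud(w);X,Y,Z=P[...,0],P[...,1],P[...,2]
m=(X>540)&(X<640)&(Y>120)&(Y<240)&(Z>100)&(Z<130);print(np.median(Z[m]))
P=cloud(dict(np.load("wrist7.npz")));X,Y,Z=P[...,0],P[...,1],P[...,2]
m=(X>540)&(X<640)&(Y>120)&(Y<240)&(Z>100)&(Z<130);print(np.median(Z[m]))
E
```

```text
time: 12.48
tool_pos: [581.3, 185.8, 265.8]
tcp_rot: [-179.9, 0.1, 80.2]
ft_force: [-4.2, -8.1, 9.1]
finger_gap: 60.0
t 12.48 pos [581.3 185.8 265.8] rot [-1.799e+02  1.000e-01  8.020e+01] F [-4.2 -8.1  9.1] M [-1.39  0.41 -0.07] gap 60.0 q [13. 15. 92. -0. 73. 23.]
need mm [-1.6  1.   2.8] rows tx,ty,tz [-0.011  0.006  0.019] az -0.039
121.73730787076114
120.14157822742686
```

View pics/wrist9.png

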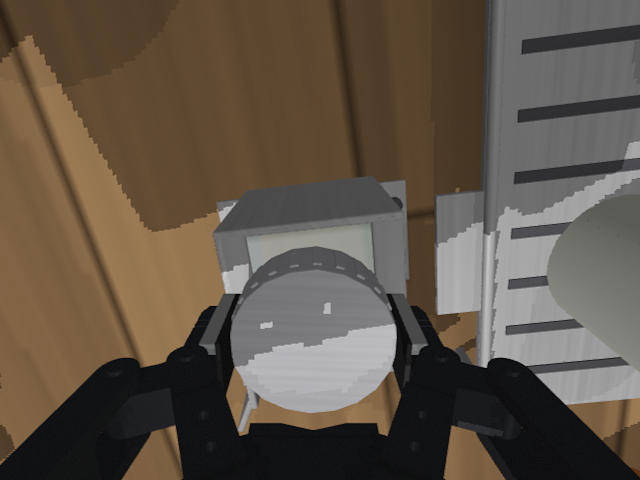

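View pics/side9.png

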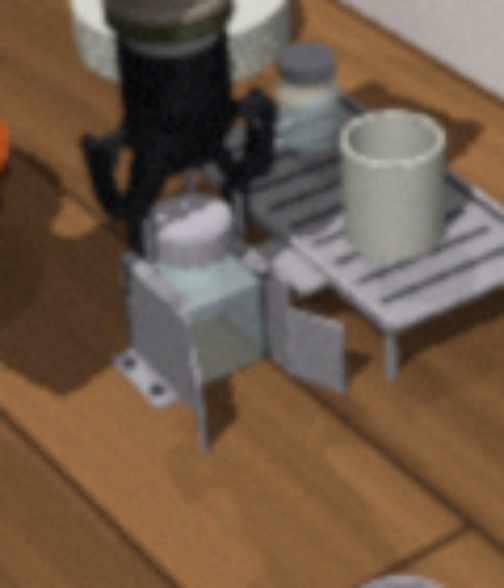

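```bash
python3 -m jog '[{"tx":0,"ty":0,"tz":-0.007,"ax":0,"ay":0,"az":0,"hand":0},{"tx":0,"ty":0,"tz":-0.013,"ax":0,"ay":0,"az":0,"hand":0},{"tx":0,"ty":0,"tz":-0.013,"ax":0,"ay":0,"az":0,"hand":0}]' 90; python3 - <<'E'
from h import *
from bench import *
step([582,184,263],82)
w=snapshot("wrist");np.savez("wrist10.npz",**w);cv2.imwrite("pics/wrist10.png",w["pixels"][:,:,::-1])
P=cloud(w);X,Y,Z=P[...,0],P[...,1],P[...,2]
m=(X>540)&(X<640)&(Y>120)&(Y<240)&(Z>100)&(Z<130);print(np.median(Z[m]))
for n in("wrist7","wrist9","wrist10"):
    P=cloud(dict(np.load(n+".npz")));X,Y,Z=P[...,0],P[...,1],P[...,2]
    # shoulder region visible near back-left corner
    m=(X>590)&(X<604)&(Y>206)&(Y<214)&(Z>60)&(Z<80.5); print(n,m.sum(),np.median(Z[m]) if m.any() else 0)
    m=(X>560)&(X<604)&(Y>212)&(Y<218)&(Z>60)&(Z<80.5); print(n,m.sum(),np.median(Z[m]) if m.any() else 0)
E
```

```text
time: 12.83
tool_pos: [581.2, 185.8, 266.9]
tcp_rot: [-179.9, 0.1, 80.3]
ft_force: [-0.8, -7.9, 3.0]
finger_gap: 59.9
t 12.83 pos [581.2 185.8 266.9] rot [-1.799e+02  1.000e-01  8.030e+01] F [-0.8 -7.9  3. ] M [-1.29 -0.04 -0.01] gap 59.9 q [13. 15. 92. -0. 74. 23.]
need mm [-1.6  1.1  3.9] rows tx,ty,tz [-0.011  0.007  0.026] az -0.039
122.83148284785185
wrist7 320 76.53583673650847
wrist7 363 75.40150505200089
wrist9 514 76.65217656394017
wrist9 580 76.14193078668141
wrist10 515 76.56366447636559
wrist10 577 76.0796089171137
```

```bash
python3 -m jog '[{"tx":-0.005,"ty":0,"tz":-0.01,"ax":0,"ay":0,"az":0,"hand":0},{"tx":-0.008,"ty":0,"tz":-0.02,"ax":0,"ay":0,"az":0,"hand":0},{"tx":-0.008,"ty":0,"tz":-0.03,"ax":0,"ay":0,"az":0,"hand":0},{"tx":-0.008,"ty":0,"tz":-0.035,"ax":0,"ay":0,"az":0,"hand":0}]' 90; python3 - <<'E'
from h import *
from bench import *
step([582,184,263],82)
w=snapshot("wrist");np.savez("wrist11.npz",**w)
P=cloud(w);X,Y,Z=P[...,0],P[...,1],P[...,2]
m=(X>540)&(X<640)&(Y>120)&(Y<240)&(Z>100)&(Z<140);print(np.median(Z[m]))
m=(X>560)&(X<604)&(Y>206)&(Y<218)&(Z>60)&(Z<80.5); print(m.sum(),np.median(Z[m]) if m.any() else 0)
E
```

```text
time: 13.22
tool_pos: [581.0, 185.3, 272.3]
tcp_rot: [-179.9, 0.0, 80.3]
ft_force: [0.1, -2.4, -2.9]
finger_gap: 60.2
t 13.22 pos [581.  185.3 272.3] rot [-179.9    0.    80.3] F [ 0.1 -2.4 -2.9] M [-0.42  0.01 -0.01] gap 60.2 q [13. 15. 91.  0. 74. 23.]
need mm [-1.1  1.2  9.3] rows tx,ty,tz [-0.007  0.008  0.062] az -0.038
128.26156449172578
1686 76.64716506328739
```

Cap is up 8 mm while the jar's shoulder stayed put: it is free. I keep lifting.

```bash
python3 -m jog '[{"tx":0,"ty":0,"tz":-0.02,"ax":0,"ay":0,"az":0,"hand":0},{"tx":0,"ty":0,"tz":-0.05,"ax":0,"ay":0,"az":0,"hand":0},{"tx":0,"ty":0,"tz":-0.08,"ax":0,"ay":0,"az":0,"hand":0},{"tx":0,"ty":0,"tz":-0.11,"ax":0,"ay":0,"az":0,"hand":0},{"tx":0,"ty":0,"tz":-0.13,"ax":0,"ay":0,"az":0,"hand":0}]' 90; python3 -m jog '[{"tx":0,"ty":0,"tz":-0.015,"ax":0,"ay":0,"az":0,"hand":0},{"tx":0,"ty":0,"tz":-0.02,"ax":0,"ay":0,"az":0,"hand":0},{"tx":0,"ty":0,"tz":-0.02,"ax":0,"ay":0,"az":0,"hand":0},{"tx":0,"ty":0,"tz":-0.02,"ax":0,"ay":0,"az":0,"hand":0},{"tx":0,"ty":0,"tz":-0.02,"ax":0,"ay":0,"az":0,"hand":0}]' 90;python3 - <<'E'
from h import *
from bench import *
step([582,184,263],82)
w=snapshot("wrist");np.savez("wrist12.npz",**w);cv2.imwrite("pics/wrist12.png",w["pixels"][:,:,::-1])
d=snapshot("side");cv2.imwrite("pics/side12.png",cv2.resize(d["pixels"][150:290,220:340,::-1],None,fx=4.2,fy=4.2))
P=cloud(w);X,Y,Z=P[...,0],P[...,1],P[...,2]
m=(X>535)&(X<640)&(Y>120)&(Y<240)&(Z>130)&(Z<165);print("cap top z",np.percentile(Z[m],[5,50,95]))
q=P[m];A=np.c_[q[:,:2],np.ones(len(q))];c=np.linalg.lstsq(A,q[:,2],rcond=None)[0];print("tilt",c[:2])
m=(X>560)&(X<606)&(Y>140)&(Y<225)&(Z>73)&(Z<79); print("shoulder",m.sum(),np.median(Z[m]),np.percentile(Y[m],[.5,99.5]),np.percentile(X[m],[.5,99.5]))
E
```

```text
time: 13.68
tool_pos: [581.8, 185.4, 293.9]
tcp_rot: [179.9, -0.1, 80.3]
ft_force: [-0.1, -0.6, -0.2]
finger_gap: 60.0
time: 14.1
tool_pos: [581.4, 185.1, 295.2]
tcp_rot: [-180.0, 0.0, 80.3]
ft_force: [0.1, -0.3, -0.5]
finger_gap: 60.0
t 14.1 pos [581.4 185.1 295.2] rot [-180.     0.    80.3] F [ 0.1 -0.3 -0.5] M [-0.03  0.04  0.07] gap 60.0 q [13. 13. 90.  0. 76. 23.]
need mm [-1.   0.8 32.2] rows tx,ty,tz [-0.006  0.005  0.214] az -0.038
cap top z [138.42733662 151.12515097 158.57620678]
tilt [-0.01688353 -0.10382769]
shoulder 3112 76.72552445039773 [186.66775586 222.43248598] [560.18332607 605.82212343]
```

View pics/wrist12.png

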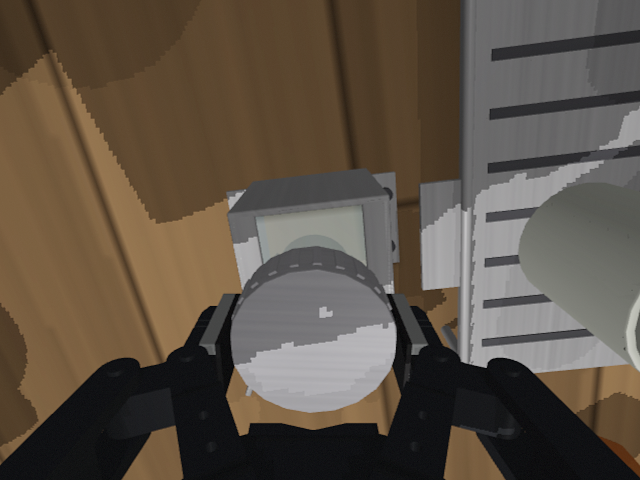

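View pics/side12.png

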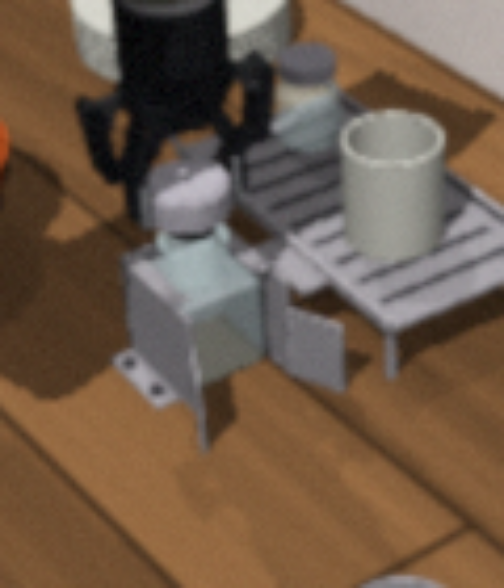

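```bash
python3 - <<'E'
from h import *
from bench import *
P=cloud(dict(np.load("wrist12.npz")));X,Y,Z=P[...,0],P[...,1],P[...,2]
m=(X>535)&(X<640)&(Y>120)&(Y<240)&(Z>148)&(Z<154);q=P[m];A=np.c_[q[:,:2]-q[:,:2].mean(0),np.ones(len(q))];print(np.linalg.lstsq(A,q[:,2],rcond=None)[0],cv2.minEnclosingCircle(q[:,:2].astype(np.float32)))
m=(X>575)&(X<590)&(Y>190)&(Y<235)&(Z>70)&(Z<90)
for y in range(190,224,2):
    k=m&(abs(Y-y)<1)
    if k.sum():print(y,round(float(np.median(Z[k])),1),end=' ')
print(hand_in())
E
```

```text
[-1.26558945e-03 -4.23818863e-03  1.51161191e+02] ((582.8204956054688, 190.81201171875), 44.00870132446289)
200 82.3 202 81.4 204 76.9 206 76.8 208 77.0 210 76.8 212 76.4 214 75.6 216 75.3 218 84.7 220 84.7 222 78.4 the job is handed in; nothing more can be done
None
```

I slid the square jar by its cap along the plank, through the brace mouth and under the lips. I stopped once the push force built up to about 12 N against the back stop. I then turned the cap about 83° anticlockwise, lifted it straight up about 30 mm, and handed in still holding it with 90 N set, at about 14 s of the 58 s.

**Last checks, taken just before handing in:**
- **Cap height:** its lower edge was about 127 mm above the plank. Its top face was level to about 0.005 rad.
- **Grip and contact:** the finger gap was 60 mm, and the wrist force was below 1 N, so the cap was no longer touching the jar.
- **Jar:** its shoulder was at 76–77 mm, unchanged, so it was not lifted. Its rear edge was within about 1–2 mm of the back stop.
- **Bystanders:** I saw nothing disturbed in the last side and wrist pictures, though they do not show all of the bystanders. I took no full closing survey.

**What was less certain:**
- The reaction torque never dropped off clearly when the threads let go. I confirmed release by raising the cap 2–8 mm while the shoulder stayed put and the upward push faded.
- The last cap-centre fit was unusable because it included the fingers (radius 44 mm instead of 31 mm). I relied on the tool position instead, which was about 1–2 mm from the estimated home axis.
- The cap's angle relative to the jar was not seen directly. It follows from the turn I made and the start range given.

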